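# Locate, load and clamp a live-cell chamber fixture

### The job

On the microscope bench, locate the aluminium clamping fixture by touching the ball of the touch probe gently to its three dark datum buttons in turn - front left, front right, then the one on the right-hand end - and lay the probe back on its grey mat. Then stand every chamber carrier there is upright in a bay of the fixture of its own, its finger rib parallel to the jaw. Last, check the freewheel of the wing knob by turning it a quarter turn counter-clockwise, which must run loose and leave the jaw where it is, and then ratchet it clockwise, where it grips, until the jaw is fully home and holds the carriers flush against the fence; move the jaw with the knob only, and do not knock over the bottle.

Things in the scene. Friction and masses are not known exactly. Their poses are not given: they have to be found in the camera images.
- fixture: Clamping fixture, fixed. Origin: centre of the underside of its aluminium plate, 110 mm (x) by 190 mm (y), top 30 mm high; its front (-x) faces the robot, +y is left. Steel fence along the rear, 8 mm above the plate, inner face at x = +45 mm. Three bays centred at y = -60, 0, +60 mm, dark lines between; a clamped carrier's centre is at x = +23 mm. White gearbox at y = +95 to +165 mm, 40 mm high.
- datum_a: Front left datum button: dark steel disc, 18 mm across, on the front edge of the plate at y = +60 mm. Origin: centre of its outer face, 20 mm above the bench; it stands 3 mm proud of the plate and faces the fixture's -x. Axes as the fixture's. Rigid.
- datum_b: Front right datum button, the same, at y = -60 mm on the front edge; faces the fixture's -x.
- datum_c: End datum button, the same, in the middle of the plate's right-hand end; faces the fixture's -y.
- probe: Touch probe: square aluminium handle 100 x 20 x 20 mm, then a thin steel stem 6 mm across and a white ball of 12 mm. Lies on the mat, on any of its four sides. Origin: centre of the handle; x points along it to the ball. About 90 g. A grip of 40 N or more across the handle holds it for touching.
- probe_tip (a point): Centre of the probe's ball (radius 6 mm), 100 mm from the handle's centre along the probe's x.
- mat: Grey mat, 220 (x) by 120 mm (y), 2 mm thick, fixed; the probe's home: the middle of its handle belongs over the mat. Origin: centre of its underside.
- carrier0: Chamber carrier (two or three are there, all alike): white base 44 mm (x) by 46 mm (y) by 10 mm with two glass windows, and in its middle a grey upright finger rib 14 mm thick (x), 36 mm long (y), top 30 mm above the underside. Origin: centre of the underside; z up. 90 g, mostly base. A half turn about z makes no difference. Starts standing on the bench.
- carrier1: Chamber carrier (two or three are there, all alike): white base 44 mm (x) by 46 mm (y) by 10 mm with two glass windows, and in its middle a grey upright finger rib 14 mm thick (x), 36 mm long (y), top 30 mm above the underside. Origin: centre of the underside; z up. 90 g, mostly base. A half turn about z makes no difference. Starts standing on the bench.
- carrier2: Chamber carrier (two or three are there, all alike): white base 44 mm (x) by 46 mm (y) by 10 mm with two glass windows, and in its middle a grey upright finger rib 14 mm thick (x), 36 mm long (y), top 30 mm above the underside. Origin: centre of the underside; z up. 90 g, mostly base. A half turn about z makes no difference. Starts standing on the bench.
- jaw (a joint): Travel of the clamp jaw, m: 0 open, 0.018 fully home (hard stop); moves towards the fence (fixture +x). It has no return and stays where it is. It pushes the carriers along the plate to the fence and straightens them.
- jaw_face (a point): Middle of the jaw's face towards the fence, 4 mm above the plate. The jaw is a steel bar 180 mm long (y), 12 mm thick, 8 mm high, lying on the plate; open, its face is at fixture x = -16.7 mm (62 mm from the fence); home, 44 mm from it.
- jaw_bar: The jaw bar itself; must not be pushed by hand. Origin: lower edge of the middle of its face towards the fence.
- knob (a joint): Angle of the wing knob, rad; grows clockwise from above, no stops, about 0 at the start. Clockwise, two sprung plungers catch a 13-tooth wheel (up to 0.25 rad lost motion) and drive the jaw 6 mm per rad (0.3 N m); counter-clockwise they click over the teeth and the jaw stays within 1.5 mm. About 3 rad clockwise in all, in strokes, turning back loose between, with or without letting go.
- knob_grip (a point): On the knob's vertical axis, at the top of its black wing, 94 mm above the bench; turns with the knob. The wing is 14 mm thick, 50 mm long along this point's x, 28 mm tall; grip it across. A flat bar 70 mm long lies under the wing, in line with it. At fixture x = 0, y = +130 mm.
- bottle: Amber bottle with a red cap, 56 mm across, 140 mm high, standing beyond the fixture; a bystander. Origin: centre of its underside.
Things that resemble listed ones, but are neither listed nor needed, are in the scene too. Leave any turquoise look-alike of the carrier2 alone. Several things have the shape of the probe; the one meant has the colours described above.

How it is judged:
By the outcome, as a careful person would: the job done as asked, in the order asked, and still so for the second after the job is handed in, with the robot touching nothing.
Of carrier0, carrier1, carrier2 only 2 to 3 are there at a start; the rules pass over those that are not, and their reading is None.
At some moment in a run one of probe may be knocked a few centimetres aside while the robot is not near it.
Once in a run the grip may slacken for a moment while it holds something.
It also fails if it takes over 208 s, if anything falls off the work surface, if the arm or the gripper's body presses on something with over 40 N, if the wrist force passes 120 N, or if a joint passes its speed limit or range.

### The arm

A 7-joint arm with a two-finger parallel gripper is mounted at the origin on the work surface. World frame = base frame: x ahead of the robot, y to its left, z up, the work surface at z = 0. Lengths are in m, angles in rad, forces in N, time in s.
With the tool pointing down it reaches from about 0.35 to 0.9 m from the base axis. Payload 19.9 kg.
Tool frame: the origin (TCP) lies between the finger pads; the fingertips stand 17 mm ahead of it and the grasp point (between the pads) lies 2 mm behind it; z points along the fingers, y is the line along which they close (so a half turn about z gives the same grasp; the last joint's range is limited). The gripper opens to 94 mm and grips with 3 to 60 N. Pads are 16 mm wide; open, the fingers measure 119 mm over their backs; the gripper's body (75 mm by 177 mm) begins 78 mm behind the grasp point.
Start: joints at [1.083, 0.417, -0.01, 1.614, 0.005, 1.111, -0.053], TCP at [0.27, -0.564, 0.222] pointing down, gripper open.
Joint ranges: [-2.81, 2.81], [-0.39, 2.02], [-1.27, 1.25], [0.06, 2.57], [-1.19, 4.33], [0.19, 2], [-2.82, 2.82]. Speed limits (rad/s): [1.89, 1.89, 2.39, 2.39, 3.01, 3.01, 3.01].

### API

Orientations are given as a 3x3 rotation matrix whose columns are the frame's x, y, z axes.
In Python, from rig import sensors, viewer, job gives the robot as it stands. The module is installed in compiled form; this text tells all that it offers.
- The arm moves only by the tool send_rows, never from a script. Its argument "targets" is a list of rows, each an object with "linear": the shift along the tool's x, y, z in m, a list of three; "twist": the turn, a rotation vector about the tool's x, y, z in rad, a list of three. A call has 1 to 5 rows; each row shifts and turns the commanded pose from where the row before left it, along the tool's axes as they then stand; what a row does not reach is not made up. A row lasts 1/12 s, in which the tool goes at most 41.7 mm and 7.16 degrees, less where a joint would pass 70% of its speed; a pose out of reach is approached as far as the arm can. A call is refused whole if a number of a shift passes 0.0417 or a number of a turn 0.125, either way. A call with a gripper value outside its range is refused whole. "hand" is the finger opening in m, from 0 to 0.094, set as the call begins (left out, the last holds). The fingers move at their own pace and stop on an object; "grip_force" is the grip in N (left out, the last holds). Time passes only in rows, so rows that do not move let the fingers close. It gives the time, the measured TCP pose, the force, the opening and the grip force at its end, in the units of the state.
- sensors.state(): the state, without advancing time (a new reading comes with each control period).
- viewer.capture(name): name is "scene" or "top" or "wrist"; returns the picture (480x640x3 uint8, red, green, blue); there is no depth.
- viewer.calibration(name): a dict with "mtx" (3x3 intrinsics, pixels), "position" and "attitude" of the camera in the world. Camera axes: x right, y up, looking along -z (the intrinsics and any distortion apply to the point x, -y, -z); pixel columns grow to the right and rows downward; lengths in m; the calibration is good to about 2 mm. A picture is of the moment at which its call begins: read the wrist's pose just before it. calibration takes no time and is no camera call; for the wrist camera it gives the pose at the moment of the call.
- job.job_done(): hands the job in; it is judged then, once.
The state is a dict: "clock": time; "joint_positions": joint angles; "qd": joint speeds; "tau": joint torques, N m; "ee_pos": TCP position; "ee_rot": TCP orientation; "ft_force": force on the tool from outside, world axes, zero at the start; "ft_torque": the same for the moment, N m; "gripper_width": finger opening in m; "grasp_force": force on a finger pad.
Only numpy, scipy, OpenCV 4.12 (cv2) and the standard library are available. Lean on these libraries where they do the work, as an engineer would, in place of code of your own. Each camera call takes 0.05 s, during which the arm holds its last target. There are 200 camera calls.

## Working session

There is one attempt and no reset: what is moved stays moved. The work goes in short steps, Python scripts to look and compute and a tool call to move; the robot and the scene stay as the last step left them, time stands still between calls to the robot, and variables do not carry over. Pictures are saved under pics/ and viewed, at most 14 in all, crops included, and the job is handed in when it is done.

Besides the shell and the picture viewer there is one more tool, called after ">>>" as name([rows], argument=value, ...), one row to a line, values as JSON. send_rows: Moves the arm, as the interface text tells. Its arguments: {"type":"object","properties":{"targets":{"type":"array"},"hand":{"type":"number"},"grip_force":{"type":"number"}},"required":["targets"]}

```bash
mkdir -p pics; cat > h.py <<'E'
import numpy as np, cv2
from rig import sensors, viewer, job
def cap(n,f=None):
    c=viewer.calibration(n); im=viewer.capture(n)
    if f: cv2.imwrite('pics/'+f,cv2.cvtColor(im,cv2.COLOR_RGB2BGR))
    return im,c
def ray(c,u,v):
    K=np.array(c['mtx']); d=np.linalg.solve(K,[u,v,1.]); d=np.array([d[0],-d[1],-d[2]])
    return np.array(c['position']),np.array(c['attitude'])@d
def onz(c,u,v,z):
    p,d=ray(c,u,v); return p+d*(z-p[2])/d[2]
def proj(c,P):
    q=np.array(c['attitude']).T@(np.array(P)-np.array(c['position'])); q=np.array(c['mtx'])@np.array([q[0],-q[1],-q[2]]); return q[:2]/q[2]
E
python3 - <<'E'
from h import *
for n in ('scene','top','wrist'):
    im,c=cap(n,n+'0.png'); print(n,{k:np.round(v,4).tolist() if not isinstance(v,str) else v for k,v in c.items()})
s=sensors.state(); print({k:np.round(v,3).tolist() for k,v in s.items()})
E
```

```text
scene {'mtx': [[513.3879, 0.0, 320.3692], [0.0, 513.3879, 241.4981], [0.0, 0.0, 1.0]], 'position': [1.0413, 0.2938, 1.0155], 'attitude': [[-0.3469, -0.8085, 0.4754], [0.9379, -0.3032, 0.1687], [0.0078, 0.5044, 0.8635]]}
top {'mtx': [[615.6115, 0.0, 321.274], [0.0, 615.6115, 231.2479], [0.0, 0.0, 1.0]], 'position': [0.2335, 0.1069, 1.4355], 'attitude': [[-0.002, 0.9804, -0.1972], [-1.0, -0.0009, 0.0053], [0.005, 0.1972, 0.9803]]}
wrist {'mtx': [[431.8556, 0.0, 324.5602], [0.0, 431.8556, 245.0626], [0.0, 0.0, 1.0]], 'position': [0.332, -0.5335, 0.3843], 'attitude': [[0.4318, 0.8754, 0.2174], [-0.902, 0.4196, 0.1021], [-0.0018, -0.2402, 0.9707]]}
{'clock': 0.15, 'joint_positions': [1.082, 0.418, -0.01, 1.614, 0.005, 1.111, -0.053], 'qd': [-0.001, -0.004, -0.001, -0.0, -0.0, 0.001, -0.0], 'tau': [0.001, -85.154, 0.64, -42.614, -0.049, 0.017, 0.0], 'ee_pos': [0.27, -0.563, 0.222], 'ee_rot': [[0.902, 0.432, -0.0], [0.432, -0.902, 0.001], [-0.0, -0.001, -1.0]], 'ft_force': [-0.216, 0.452, -0.219], 'ft_torque': [0.006, 0.019, -0.008], 'grasp_force': 0.0, 'gripper_width': 0.094}
```

View pics/top0.png

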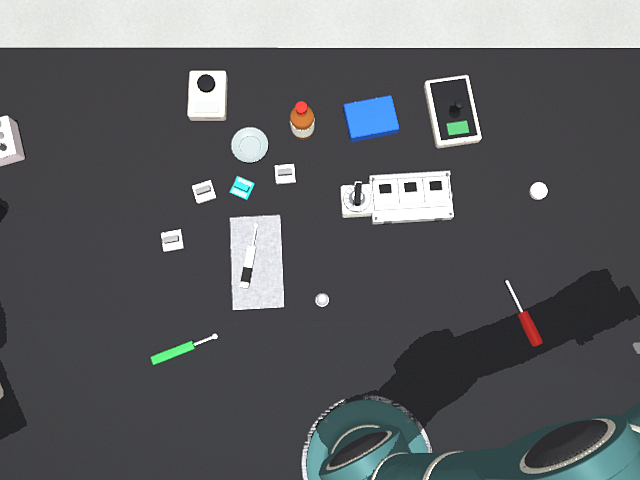

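View pics/scene0.png

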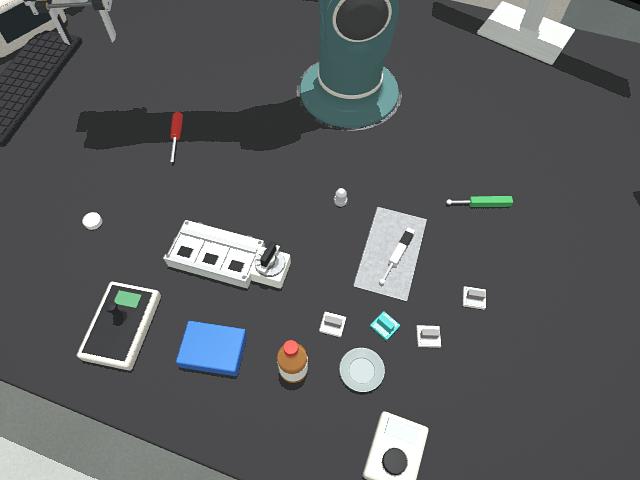

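```bash
python3 - <<'E'
from h import *
for n in ('top','scene'):
    im,c=cap(n); hsv=cv2.cvtColor(im,cv2.COLOR_RGB2HSV)
    masks={'white':cv2.inRange(hsv,(0,0,185),(180,60,255)),'turq':cv2.inRange(hsv,(80,100,60),(100,255,255)),'red':cv2.inRange(hsv,(0,150,80),(8,255,255)),'green':cv2.inRange(hsv,(45,100,60),(75,255,255))}
    for k,m in masks.items():
        cs,_=cv2.findContours(m,cv2.RETR_EXTERNAL,cv2.CHAIN_APPROX_NONE)
        for q in cs:
            if 60<cv2.contourArea(q)<9000:
                (u,v),wh,a=cv2.minAreaRect(q)
                p=onz(c,u,v,.01)
                if abs(p[1])<.8 and .2<p[0]<1: print(n,k,np.round([u,v,*wh,a],1),np.round(p,3))
im,c=cap('top'); x=im[150:320,150:480]; cv2.imwrite('pics/t1.png',cv2.cvtColor(cv2.resize(x,None,fx=2.4,fy=2.4,interpolation=cv2.INTER_CUBIC),cv2.COLOR_RGB2BGR))
E
```

```text
top white [322. 300.  12.  12.  90.] [0.358 0.098 0.01 ]
top white [171.5 240.   19.1  20.8  80. ] [0.5   0.452 0.01 ]
top white [256.6 262.1  92.9  51.1  88. ] [0.447 0.251 0.01 ]
top white [538.1 190.2  16.5  17.   63.4] [ 0.62  -0.421  0.01 ]
top white [203.4 191.5  19.   19.9  71.6] [0.617 0.381 0.01 ]
top white [396.4 197.1  47.7 110.8  85.9] [ 0.603 -0.08   0.01 ]
top white [284.6 173.4  18.9  19.8  85.2] [0.662 0.187 0.01 ]
top white [249. 144.  34.  36.  90.] [0.737 0.274 0.01 ]
top white [302.3 129.8  14.5  22.1  87.4] [0.773 0.145 0.01 ]
top white [452.9 110.6  69.8  45.1  78.7] [ 0.823 -0.225  0.01 ]
top white [206.5  95.   48.   37.   90. ] [0.864 0.382 0.01 ]
top turq [241.7 187.4  20.5  19.4  23.2] [0.627 0.29  0.01 ]
top red [529.6 328.2  36.7  11.6  63.4] [ 0.293 -0.378  0.01 ]
top red [301.  107.5  13.   12.   90. ] [0.831 0.149 0.01 ]
top green [172.5 352.3  10.1  46.4  69.2] [0.24  0.437 0.01 ]
top green [457.2 127.5  12.4  21.3  81.3] [ 0.779 -0.234  0.01 ]
scene white [397.  450.5  51.6  68.5  16.7] [0.855 0.383 0.01 ]
scene white [362.  369.5  43.   44.   90. ] [0.734 0.276 0.01 ]
scene white [428.5 335.5  21.   23.   90. ] [0.619 0.383 0.01 ]
scene white [380.3 329.2  16.6   5.   41.2] [0.641 0.286 0.01 ]
scene white [332.2 323.7  22.7  20.9  15.3] [0.664 0.189 0.01 ]
scene white [474.4 297.3  23.6  19.8   8.1] [0.502 0.454 0.01 ]
scene white [117.4 323.5  52.4  90.8  21.8] [ 0.819 -0.228  0.01 ]
scene white [227.4 253.2 120.6  44.2  15.7] [ 0.589 -0.087  0.01 ]
scene white [ 91.5 220.   16.   17.   90. ] [ 0.62  -0.419  0.01 ]
scene white [391.  252.7  54.8  84.1  15.8] [0.459 0.256 0.01 ]
scene turq [384.5 325.5  22.6  22.6  45. ] [0.63  0.292 0.01 ]
scene red [176.2 125.3  10.2  27.2   7.1] [ 0.291 -0.376  0.01 ]
scene green [490.5 201.   10.   43.   90. ] [0.24  0.439 0.01 ]
```

View pics/t1.png

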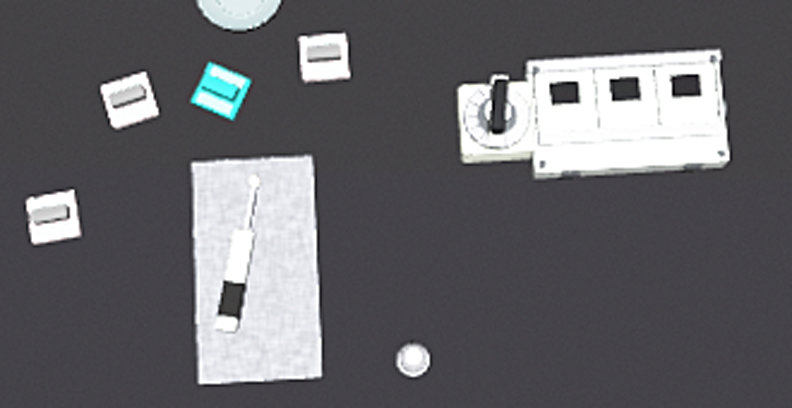

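>>> send_rows([
  {"linear": [0.0295,-0.02,-0.002],"twist": [0,0,0]},
  {"linear": [0.0295,-0.02,-0.002],"twist": [0,0,0]},
  {"linear": [0.0295,-0.02,-0.002],"twist": [0,0,0]},
  {"linear": [0.0295,-0.02,-0.002],"twist": [0,0,0]},
  {"linear": [0.0295,-0.02,-0.002],"twist": [0,0,0]},
])

```text
clock: 0.72
ee_pos: [0.3604, -0.4081, 0.2326]
ee_rot: [[0.902, 0.432, -0.0], [0.432, -0.902, -0.0], [-0.0, 0.0, -1.0]]
ft_force: [0.6, -0.4, -1.2]
gripper_width: 0.0942
grasp_force: 0.0
```

>>> send_rows([
  {"linear": [0.0295,-0.02,-0.002],"twist": [0,0,0]},
  {"linear": [0.0295,-0.02,-0.002],"twist": [0,0,0]},
  {"linear": [0.0295,-0.02,-0.002],"twist": [0,0,0]},
  {"linear": [0.0295,-0.02,-0.002],"twist": [0,0,0]},
  {"linear": [0.0295,-0.02,-0.002],"twist": [0,0,0]},
])

```text
clock: 1.13
ee_pos: [0.4502, -0.2542, 0.2427]
ee_rot: [[0.902, 0.432, 0.0], [0.432, -0.902, -0.0], [0.0, 0.0, -1.0]]
ft_force: [1.2, 0.2, 0.2]
gripper_width: 0.0944
grasp_force: 0.0
```

>>> send_rows([
  {"linear": [0.0295,-0.02,-0.002],"twist": [0,0,0]},
  {"linear": [0.0295,-0.02,-0.002],"twist": [0,0,0]},
  {"linear": [0.0295,-0.02,-0.002],"twist": [0,0,0]},
  {"linear": [0.0295,-0.02,-0.002],"twist": [0,0,0]},
  {"linear": [0.0295,-0.02,-0.002],"twist": [0,0,0]},
])

```text
clock: 1.55
ee_pos: [0.5401, -0.1003, 0.2527]
ee_rot: [[0.902, 0.432, 0.0], [0.432, -0.902, -0.0], [0.0, 0.0, -1.0]]
ft_force: [-0.5, -0.1, 0.2]
gripper_width: 0.0937
grasp_force: 0.0
```

>>> send_rows([
  {"linear": [0,0,0],"twist": [0,0,0.096]},
  {"linear": [0,0,0],"twist": [0,0,0.096]},
  {"linear": [0,0,0],"twist": [0,0,0.096]},
  {"linear": [0,0,0],"twist": [0,0,0.096]},
  {"linear": [0,0,0],"twist": [0,0,0]},
])

```text
clock: 1.97
ee_pos: [0.5395, -0.1018, 0.2524]
ee_rot: [[0.998, 0.058, -0.0], [0.058, -0.998, -0.0], [-0.0, 0.0, -1.0]]
ft_force: [-0.2, -0.0, -0.3]
gripper_width: 0.0937
grasp_force: 0.0
```

```bash
cat >> h.py <<'E'
def st():
    s=sensors.state(); R=np.array(s['ee_rot']); p=np.array(s['ee_pos'])
    print('t%.1f'%s['clock'],'p',np.round(p,4).tolist(),'yaw',round(np.degrees(np.arctan2(R[1,0],R[0,0])),2),'tilt',np.round(R[:2,2],4).tolist(),'F',np.round(s['ft_force'],1).tolist(),'w',round(s['gripper_width'],4),'g',round(s['grasp_force'],1),'j7',round(s['joint_positions'][6],2))
    return p,R,s
def go(t,yaw=None):
    "print the tool-axis shift to world point t, and the z twist to yaw (deg)"
    p,R,s=st(); d=R.T@(np.array(t)-p); y=np.degrees(np.arctan2(R[1,0],R[0,0]))
    a=0 if yaw is None else -((yaw-y+90)%180-90)
    print('GO',np.round(d,4).tolist(),'norm/rows',round(np.linalg.norm(d),4),int(np.ceil(np.linalg.norm(d)/.041)),'twist z',round(np.radians(a),4))
E
python3 - <<'E'
from h import *
st(); im,c=cap('wrist','w1.png')
E
```

```text
t2.0 p [0.5395, -0.1018, 0.2524] yaw 3.32 tilt [-0.0001, -0.0] F [-0.2, -0.0, -0.3] w 0.0937 g 0.0 j7 -1.45
```

View pics/w1.png

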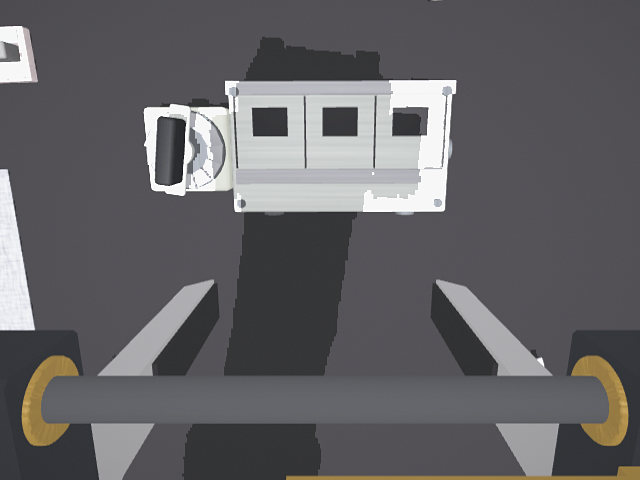

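```bash
python3 - <<'E'
from h import *
c=viewer.calibration('wrist'); im=cv2.imread('pics/w1.png'); g=cv2.GaussianBlur(cv2.cvtColor(im,cv2.COLOR_BGR2GRAY),(3,3),0).astype(float)
gy=np.abs(np.gradient(g,axis=0)); gx=np.abs(np.gradient(g,axis=1))
def sp(a,i0):
    i=int(np.argmax(a)); w=a[max(0,i-2):i+3]; return i0+np.sum(np.arange(max(0,i-2),i-2+len(w)+(max(0,2-i)) )[:len(w)]*w)/w.sum()
F=[onz(c,u,sp(gy[203:219,u],203),.03) for u in list(range(245,262,3))+list(range(288,390,6))+list(range(418,438,3))]
F=np.array(F); k=np.polyfit(F[:,1],F[:,0],1); print('front edge yaw',-np.degrees(np.arctan(k[0])),'resid',np.std(F[:,0]-np.polyval(k,F[:,1])))
for u0,u1,nm in ((300,311,'bay+30'),(369,381,'bay-30'),(228,240,'left'),(437,452,'right')):
    vs=range(195,206,3) if nm in('left','right') else list(range(98,104,2))+list(range(140,164,4))
    P=np.array([onz(c,sp(gx[v,u0:u1],u0),v,.03) for v in vs]); print(nm,np.round(P[[0,-1]],4).tolist())
psi=-np.arctan(k[0]); print(psi)
for nm,uv in (('knobcorners',((160,115),(186,118),(181,186),(155,184))),):
    Q=[onz(c,*p,.094)for p in uv]; print(np.round(Q,4).tolist())
b0=np.array([np.polyval(k,0),0]); ex=np.array([np.cos(psi),np.sin(psi)]);ey=np.array([-ex[1],ex[0]])
print('front x along ex', b0@ex)
for nm,u,v in(('b1',305,130),('b2',375,130)): print(nm,onz(c,u,v,.03)[:2]@ey)
# probe from top
c=viewer.calibration('top'); 
for u,v in((254,181),(243,228),(227,329)): print(np.round(onz(c,150+u/2.4,150+v/2.4,.017),4))
E
```

```text
front edge yaw 3.667416845014566 resid 9.295484586710138e-05
bay+30 [[0.6399, -0.0771, 0.03], [0.5885, -0.0807, 0.03]]
bay-30 [[0.6438, -0.1371, 0.03], [0.5924, -0.1418, 0.03]]
left [[0.5538, -0.019, 0.03], [0.5457, -0.0194, 0.03]]
right [[0.5659, -0.2078, 0.03], [0.5578, -0.2084, 0.03]]
0.06400849898860676
[[0.6166, 0.021, 0.094], [0.6157, 0.0025, 0.094], [0.567, 0.0068, 0.094], [0.5672, 0.026, 0.094]]
front x along ex 0.5367747744221917
b1 -0.11889622471151323
b2 -0.17918536842284788
[0.533  0.2533 0.017 ]
[0.4862 0.2631 0.017 ]
[0.3876 0.2764 0.017 ]
```

>>> send_rows([
  {"linear": [-0.0118,-0.0378,0],"twist": [0,0,0]},
  {"linear": [-0.0118,-0.0378,0],"twist": [0,0,0]},
  {"linear": [-0.0118,-0.0378,0],"twist": [0,0,0]},
  {"linear": [-0.0118,-0.0378,0],"twist": [0,0,0]},
  {"linear": [-0.0118,-0.0378,0],"twist": [0,0,0]},
])

```text
clock: 2.43
ee_pos: [0.4677, 0.0845, 0.2526]
ee_rot: [[0.998, 0.067, 0.0], [0.067, -0.998, -0.0], [0.0, 0.0, -1.0]]
ft_force: [0.5, 0.1, 0.9]
gripper_width: 0.0937
grasp_force: 0.0
```

>>> send_rows([
  {"linear": [-0.0118,-0.0378,0],"twist": [0,0,0]},
  {"linear": [-0.0118,-0.0378,0],"twist": [0,0,0]},
  {"linear": [-0.0118,-0.0378,0],"twist": [0,0,0]},
  {"linear": [-0.0118,-0.0378,0],"twist": [0,0,0]},
  {"linear": [-0.0118,-0.0378,0],"twist": [0,0,0]},
])

```text
clock: 2.85
ee_pos: [0.397, 0.2695, 0.2528]
ee_rot: [[0.998, 0.067, 0.001], [0.067, -0.998, 0.0], [0.001, -0.0, -1.0]]
ft_force: [1.1, -0.0, -0.7]
gripper_width: 0.0941
grasp_force: 0.0
```

>>> send_rows([
  {"linear": [0,0,0],"twist": [0,0,0.103]},
  {"linear": [0,0,0],"twist": [0,0,0.103]},
  {"linear": [0,0,0],"twist": [0,0,0]},
])

```text
clock: 3.1
ee_pos: [0.3977, 0.2684, 0.2525]
ee_rot: [[0.99, -0.143, -0.0], [-0.143, -0.99, 0.0], [-0.0, -0.0, -1.0]]
ft_force: [0.3, 0.0, 0.1]
gripper_width: 0.0938
grasp_force: 0.0
```

```bash
python3 - <<'E'
from h import *
st(); im,c=cap('wrist','w2.png')
E
```

```text
t3.1 p [0.3977, 0.2684, 0.2525] yaw -8.24 tilt [-0.0001, 0.0] F [0.3, 0.0, 0.1] w 0.0938 g 0.0 j7 -2.45
```

View pics/w2.png

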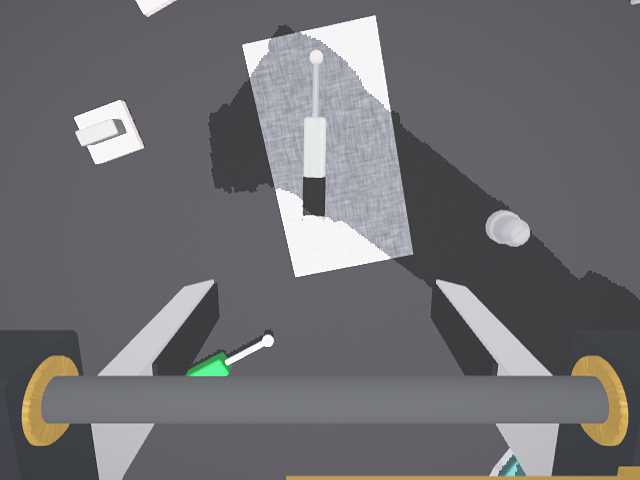

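```bash
python3 - <<'E'
from h import *
c=viewer.calibration('wrist')
b=onz(c,316,57.5,.012); f=onz(c,315,118,.022); m=onz(c,314.3,176,.022);r=onz(c,313.7,215,.022)
print(np.round([b,f,m,r],4).tolist())
d=(f-r)[:2]; y=np.degrees(np.arctan2(d[1],d[0])); print('yaw',y, 'yaw ball', np.degrees(np.arctan2(*(b-r)[[1,0]])), np.linalg.norm(d))
h=b[:2]-.1*np.array([np.cos(np.radians(y)),np.sin(np.radians(y))]); print(h)
go([h[0],h[1],.06],y)
print((onz(c,82,116,.01)+onz(c,143,150,.01))/2)
E
```

```text
[[0.5344, 0.2566, 0.012], [0.4842, 0.2646, 0.022], [0.4346, 0.2724, 0.022], [0.3994, 0.2781, 0.022]]
yaw -9.066075147199859 yaw ball -9.041553099875332 0.08584236923548748
[0.43566141 0.27237265]
t3.1 p [0.398, 0.268, 0.2525] yaw -7.95 tilt [0.0, -0.0001] F [0.4, 0.2, -0.0] w 0.0939 g 0.0 j7 -2.45
GO [0.0367, -0.0096, 0.1925] norm/rows 0.1962 5 twist z 0.0196
[0.49708425 0.44845761 0.01      ]
```

>>> send_rows([
  {"linear": [0.0092,-0.0024,0.0385],"twist": [0,0,0.004]},
  {"linear": [0.0092,-0.0024,0.0385],"twist": [0,0,0.004]},
  {"linear": [0.0092,-0.0024,0.0385],"twist": [0,0,0.004]},
  {"linear": [0.0092,-0.0024,0.0385],"twist": [0,0,0.004]},
  {"linear": [0,0,0.0385],"twist": [0,0,0.004]},
])

```text
clock: 3.57
ee_pos: [0.4374, 0.2714, 0.0583]
ee_rot: [[0.987, -0.158, 0.001], [-0.158, -0.987, 0.001], [0.001, -0.001, -1.0]]
ft_force: [1.2, 0.2, -0.4]
gripper_width: 0.0937
grasp_force: 0.0
```

```bash
python3 - <<'E'
from h import *
go([.4357,.2724,.023],-9.05)
E
```

```text
t3.6 p [0.4374, 0.2714, 0.0583] yaw -9.1 tilt [0.0008, 0.0008] F [1.2, 0.2, -0.4] w 0.0937 g 0.0 j7 -2.61
GO [-0.0019, -0.0006, 0.0353] norm/rows 0.0353 1 twist z -0.0009
```

>>> send_rows([
  {"linear": [-0.001,0,0.012],"twist": [0,0,0]},
  {"linear": [-0.001,-0.0005,0.012],"twist": [0,0,0]},
  {"linear": [0,0,0.0115],"twist": [0,0,0]},
  {"linear": [0,0,0],"twist": [0,0,0]},
])

```text
clock: 3.9
ee_pos: [0.4338, 0.2728, 0.0241]
ee_rot: [[0.987, -0.161, -0.0], [-0.161, -0.987, -0.0], [-0.0, 0.0, -1.0]]
ft_force: [-0.0, -0.1, 0.5]
gripper_width: 0.0938
grasp_force: 0.0
```

>>> send_rows([
  {"linear": [0,0,0],"twist": [0,0,0]},
  {"linear": [0,0,0],"twist": [0,0,0]},
  {"linear": [0,0,0],"twist": [0,0,0]},
  {"linear": [0,0,0],"twist": [0,0,0]},
  {"linear": [0,0,0],"twist": [0,0,0]},
], hand=0.01, grip_force=55)

```text
clock: 4.32
ee_pos: [0.4343, 0.2729, 0.0251]
ee_rot: [[0.987, -0.162, 0.001], [-0.162, -0.987, 0.0], [0.001, -0.001, -1.0]]
ft_force: [0.4, 0.9, 1.0]
gripper_width: 0.0642
grasp_force: 0.0
```

>>> send_rows([
  {"linear": [0,0,0],"twist": [0,0,0]},
  {"linear": [0,0,0],"twist": [0,0,0]},
  {"linear": [0,0,0],"twist": [0,0,0]},
  {"linear": [0,0,0],"twist": [0,0,0]},
  {"linear": [0,0,0],"twist": [0,0,0]},
])

```text
clock: 4.73
ee_pos: [0.4339, 0.2728, 0.0244]
ee_rot: [[0.987, -0.162, -0.0], [-0.162, -0.987, 0.0], [-0.0, -0.0, -1.0]]
ft_force: [-0.1, 0.3, -0.3]
gripper_width: 0.0308
grasp_force: 0.0
```

```bash
python3 - <<'E'
from h import *
st()
E
```

```text
t4.7 p [0.4339, 0.2728, 0.0244] yaw -9.35 tilt [-0.0001, 0.0] F [-0.1, 0.3, -0.3] w 0.0308 g 0.0 j7 -2.66
```

>>> send_rows([
  {"linear": [0,0,0],"twist": [0,0,0]},
  {"linear": [0,0,0],"twist": [0,0,0]},
  {"linear": [0,0,0],"twist": [0,0,0]},
  {"linear": [0,0,0],"twist": [0,0,0]},
  {"linear": [0,0,0],"twist": [0,0,0]},
])

```text
clock: 5.15
ee_pos: [0.4339, 0.2728, 0.0245]
ee_rot: [[0.987, -0.162, -0.0], [-0.162, -0.987, 0.0], [-0.0, -0.0, -1.0]]
ft_force: [-0.9, -0.4, -0.7]
gripper_width: 0.0196
grasp_force: 55.0
```

>>> send_rows([
  {"linear": [0,0,-0.01],"twist": [0,0,0]},
  {"linear": [0,0,-0.02],"twist": [0,0,0]},
  {"linear": [0,0,-0.025],"twist": [0,0,0]},
  {"linear": [0,0,0],"twist": [0,0,0]},
])

```text
clock: 5.48
ee_pos: [0.4354, 0.274, 0.0836]
ee_rot: [[0.987, -0.162, 0.004], [-0.162, -0.987, 0.002], [0.004, -0.003, -1.0]]
ft_force: [1.4, 0.8, 0.5]
gripper_width: 0.0197
grasp_force: 55.0
```

```bash
python3 - <<'E'
from h import *
p,R,s=st()
ps=.064; ex=np.array([np.cos(ps),np.sin(ps)]);ey=np.array([-ex[1],ex[0]]); C=.5918*ex-.149*ey; print('C',C)
A=C-.058*ex+.06*ey; t=A-ex*(.006+.1+.05)
go([*t,.08],3.67)
cap('wrist','w3.png')
E
```

```text
t5.5 p [0.4354, 0.274, 0.0836] yaw -9.34 tilt [0.0041, 0.0024] F [1.4, 0.8, 0.5] w 0.0197 g 55.0 j7 -2.6
C [ 0.6001179 -0.1108456]
t5.5 p [0.4354, 0.274, 0.0836] yaw -9.34 tilt [0.0041, 0.0024] F [1.4, 0.8, 0.5] w 0.0197 g 55.0 j7 -2.6
GO [0.003, 0.3427, 0.0026] norm/rows 0.3428 9 twist z -0.2271
```

View pics/w3.png

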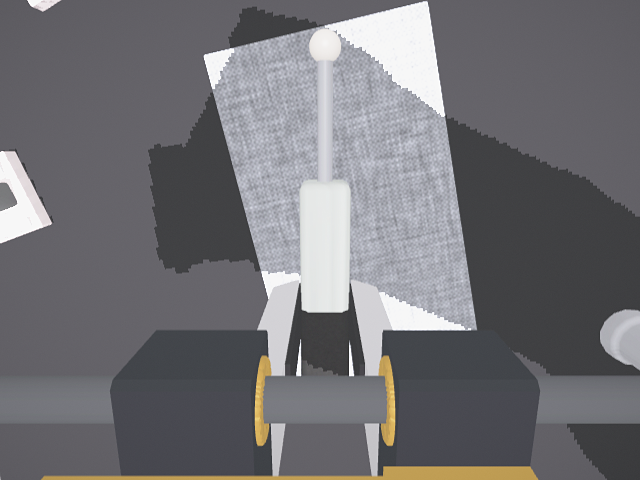

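>>> send_rows([
  {"linear": [0,0.02,-0.02],"twist": [0,0,0]},
  {"linear": [0,0.034,-0.02],"twist": [0,0,0]},
  {"linear": [0,0.036,0],"twist": [0,0,0]},
  {"linear": [0,0.036,0],"twist": [0,0,0]},
  {"linear": [0,0.036,0],"twist": [0,0,0]},
])

```text
clock: 5.95
ee_pos: [0.4068, 0.1114, 0.1194]
ee_rot: [[0.987, -0.162, 0.0], [-0.162, -0.987, -0.0], [0.0, 0.0, -1.0]]
ft_force: [1.0, 0.3, -0.9]
gripper_width: 0.0192
grasp_force: 55.0
```

>>> send_rows([
  {"linear": [0,0.036,0],"twist": [0,0,0]},
  {"linear": [0,0.036,0],"twist": [0,0,0]},
  {"linear": [0,0.036,0],"twist": [0,0,0]},
  {"linear": [0,0.036,0],"twist": [0,0,0]},
  {"linear": [0,0.036,0],"twist": [0,0,0]},
])

```text
clock: 6.37
ee_pos: [0.3774, -0.0663, 0.1194]
ee_rot: [[0.987, -0.162, -0.0], [-0.162, -0.987, -0.0], [-0.0, 0.0, -1.0]]
ft_force: [1.4, -0.1, -1.5]
gripper_width: 0.0196
grasp_force: 55.0
```

>>> send_rows([
  {"linear": [0,0,0],"twist": [0,0,-0.1135]},
  {"linear": [0,0,0.02],"twist": [0,0,-0.1135]},
  {"linear": [0,0,0.02],"twist": [0,0,0]},
  {"linear": [0,0,0.02],"twist": [0,0,0]},
  {"linear": [0,0,0],"twist": [0,0,0]},
])

```text
clock: 6.78
ee_pos: [0.3764, -0.0644, 0.0569]
ee_rot: [[0.998, 0.064, -0.005], [0.064, -0.998, 0.001], [-0.004, -0.002, -1.0]]
ft_force: [-1.7, 0.1, -1.2]
gripper_width: 0.0196
grasp_force: 55.0
```

```bash
python3 - <<'E'
from h import *
p,R,s=st()
ps=.064; ex=np.array([np.cos(ps),np.sin(ps)]);ey=np.array([-ex[1],ex[0]]); C=.5918*ex-.149*ey
A=C-.058*ex+.06*ey; t=A-ex*(.006+.1+.01)
go([*t,.0324],3.67)
im,c=cap('wrist'); g=cv2.cvtColor(im,cv2.COLOR_RGB2HSV); m=cv2.inRange(g[20:80,290:360],(0,0,200),(180,40,255)); M=cv2.moments(m); u,v=290+M['m10']/M['m00'],20+M['m01']/M['m00']
cv2.imwrite('pics/m.png',im[...,::-1]); b=onz(c,u,v,p[2]-.0124); print(u,v,M['m00']/255,b,R.T@(b-p))
E
```

```text
t6.8 p [0.3764, -0.0644, 0.0569] yaw 3.65 tilt [-0.0045, 0.0013] F [-1.7, 0.1, -1.2] w 0.0196 g 55.0 j7 -1.58
t6.8 p [0.3764, -0.0644, 0.0569] yaw 3.65 tilt [-0.0045, 0.0013] F [-1.7, 0.1, -1.2] w 0.0196 g 55.0 j7 -1.58
GO [0.0464, 0.0007, 0.0243] norm/rows 0.0524 2 twist z -0.0004
324.4682332463011 51.42384682332463 1149.0 [ 0.47646742 -0.05769847  0.04446481] [ 0.10037043 -0.00026632  0.01195354]
```

>>> send_rows([
  {"linear": [0.01,0,0.012],"twist": [0,0,0]},
  {"linear": [0.016,0.0005,0.012],"twist": [0,0,0]},
  {"linear": [0.015,0,0],"twist": [0,0,0]},
  {"linear": [0.004,0,0],"twist": [0,0,0]},
  {"linear": [0,0,0],"twist": [0,0,0]},
])

```text
clock: 7.25
ee_pos: [0.4243, -0.0621, 0.0363]
ee_rot: [[0.998, 0.064, 0.001], [0.064, -0.998, 0.0], [0.001, -0.0, -1.0]]
ft_force: [-0.3, 0.7, -0.6]
gripper_width: 0.0193
grasp_force: 55.0
```

>>> send_rows([
  {"linear": [0,0,0],"twist": [0,0,0]},
  {"linear": [0,0,0],"twist": [0,0,0]},
])

```text
clock: 7.42
ee_pos: [0.4227, -0.0624, 0.036]
ee_rot: [[0.998, 0.064, 0.0], [0.064, -0.998, -0.0], [0.0, 0.0, -1.0]]
ft_force: [0.2, -0.7, -1.4]
gripper_width: 0.0192
grasp_force: 55.0
```

```bash
python3 - <<'E'
from h import *
ps=.064; ex=np.array([np.cos(ps),np.sin(ps)]);ey=np.array([-ex[1],ex[0]]); C=.5918*ex-.149*ey
A=C-.058*ex+.06*ey; t=A-ex*(.006+.1004)
go([*t,.0324],3.67)
E
```

```text
t7.4 p [0.4227, -0.0624, 0.036] yaw 3.65 tilt [0.0001, -0.0003] F [0.2, -0.7, -1.4] w 0.0192 g 55.0 j7 -1.64
GO [0.0095, -0.0003, 0.0036] norm/rows 0.0102 1 twist z -0.0004
```

>>> send_rows([
  {"linear": [0.002,0,0.002],"twist": [0,0,0]},
  {"linear": [0.002,0,0.0015],"twist": [0,0,0]},
  {"linear": [0.0015,0,0],"twist": [0,0,0]},
  {"linear": [0.001,0,0],"twist": [0,0,0]},
  {"linear": [0.001,0,0],"twist": [0,0,0]},
])

```text
clock: 7.83
ee_pos: [0.4308, -0.0618, 0.0319]
ee_rot: [[0.998, 0.064, -0.0], [0.064, -0.998, 0.0], [-0.0, -0.0, -1.0]]
ft_force: [-2.2, 0.5, -1.4]
gripper_width: 0.0195
grasp_force: 55.0
```

>>> send_rows([
  {"linear": [0.0005,0,0],"twist": [0,0,0]},
  {"linear": [0.0005,0,0],"twist": [0,0,0]},
  {"linear": [0,0,0],"twist": [0,0,0]},
])

```text
clock: 8.08
ee_pos: [0.4309, -0.0618, 0.0317]
ee_rot: [[0.998, 0.064, -0.002], [0.064, -0.998, 0.0], [-0.002, -0.0, -1.0]]
ft_force: [-4.9, -0.4, -0.6]
gripper_width: 0.0198
grasp_force: 55.0
```

>>> send_rows([
  {"linear": [0.0005,0,0],"twist": [0,0,0]},
  {"linear": [0,0,0],"twist": [0,0,0]},
  {"linear": [0,0,0],"twist": [0,0,0]},
])

```text
clock: 8.33
ee_pos: [0.431, -0.0618, 0.0316]
ee_rot: [[0.998, 0.064, -0.002], [0.064, -0.998, -0.0], [-0.002, -0.0, -1.0]]
ft_force: [-7.0, -1.2, -0.0]
gripper_width: 0.0196
grasp_force: 55.0
```

```bash
python3 - <<'E'
from h import *
p,R,s=st(); ps=.064; ex=np.array([np.cos(ps),np.sin(ps)]);ey=np.array([-ex[1],ex[0]])
print('ball front along ex', (p[:2]+R[:2,0]*.1064)@ex, 'expected',.5918-.058)
E
```

```text
t8.3 p [0.431, -0.0618, 0.0316] yaw 3.65 tilt [-0.0025, -0.0] F [-7.0, -1.2, -0.0] w 0.0196 g 55.0 j7 -1.65
ball front along ex 0.5325883608760504 expected 0.5337999999999999
```

>>> send_rows([
  {"linear": [-0.005,0,0],"twist": [0,0,0]},
  {"linear": [-0.01,0,0],"twist": [0,0,0]},
  {"linear": [0,0.03,0],"twist": [0,0,0]},
  {"linear": [0,0.04,0],"twist": [0,0,0]},
  {"linear": [0,0.04,0],"twist": [0,0,0]},
])

```text
clock: 8.75
ee_pos: [0.4238, -0.1733, 0.0322]
ee_rot: [[0.998, 0.066, 0.001], [0.066, -0.998, -0.0], [0.001, 0.0, -1.0]]
ft_force: [1.3, -0.1, -1.1]
gripper_width: 0.0196
grasp_force: 55.0
```

>>> send_rows([
  {"linear": [0,0.01,0],"twist": [0,0,0]},
  {"linear": [0.007,0,0],"twist": [0,0,0]},
  {"linear": [0,0,0],"twist": [0,0,0]},
  {"linear": [0,0,0],"twist": [0,0,0]},
])

```text
clock: 9.08
ee_pos: [0.4319, -0.181, 0.0319]
ee_rot: [[0.998, 0.065, 0.0], [0.065, -0.998, 0.0], [0.0, -0.0, -1.0]]
ft_force: [-0.1, 0.4, -0.7]
gripper_width: 0.0192
grasp_force: 55.0
```

```bash
python3 - <<'E'
from h import *
ps=.064; ex=np.array([np.cos(ps),np.sin(ps)]);ey=np.array([-ex[1],ex[0]]); C=.5906*ex-.149*ey
B=C-.058*ex-.06*ey; t=B-ex*(.006+.1004)
go([*t,.0324],3.67)
E
```

```text
t9.1 p [0.4319, -0.181, 0.0319] yaw 3.71 tilt [0.0001, 0.0004] F [-0.1, 0.4, -0.7] w 0.0192 g 55.0 j7 -1.37
GO [0.0068, 0.0007, -0.0005] norm/rows 0.0069 1 twist z 0.0007
```

>>> send_rows([
  {"linear": [0.002,0.0007,0],"twist": [0,0,0]},
  {"linear": [0.0015,0,0],"twist": [0,0,0]},
  {"linear": [0.001,0,0],"twist": [0,0,0]},
  {"linear": [0.001,0,0],"twist": [0,0,0]},
  {"linear": [0.0005,0,0],"twist": [0,0,0]},
])

```text
clock: 9.5
ee_pos: [0.4381, -0.182, 0.0319]
ee_rot: [[0.998, 0.064, -0.0], [0.064, -0.998, 0.0], [-0.0, -0.0, -1.0]]
ft_force: [-0.8, 0.7, -1.3]
gripper_width: 0.0193
grasp_force: 55.0
```

>>> send_rows([
  {"linear": [0.0005,0,0],"twist": [0,0,0]},
  {"linear": [0.0005,0,0],"twist": [0,0,0]},
  {"linear": [0,0,0],"twist": [0,0,0]},
])

```text
clock: 9.75
ee_pos: [0.4383, -0.1821, 0.0317]
ee_rot: [[0.998, 0.064, -0.001], [0.064, -0.998, 0.0], [-0.001, -0.0, -1.0]]
ft_force: [-4.9, 0.3, 0.1]
gripper_width: 0.0192
grasp_force: 55.0
```

>>> send_rows([
  {"linear": [0.0005,0,0],"twist": [0,0,0]},
  {"linear": [0,0,0],"twist": [0,0,0]},
  {"linear": [0,0,0],"twist": [0,0,0]},
])

```text
clock: 10.0
ee_pos: [0.4384, -0.1821, 0.0316]
ee_rot: [[0.998, 0.064, -0.002], [0.064, -0.998, 0.0], [-0.002, -0.001, -1.0]]
ft_force: [-6.8, 1.2, 0.4]
gripper_width: 0.0193
grasp_force: 55.0
```

```bash
python3 - <<'E'
from h import *
p,R,s=st(); ps=.064; ex=np.array([np.cos(ps),np.sin(ps)]);ey=np.array([-ex[1],ex[0]])
print('ball front along ex', (p[:2]+R[:2,0]*.1064)@ex)
C=.5906*ex-.149*ey; Cd=C-.095*ey-.003*ey; t=Cd-ey*(.1064+.03); print(t, 'wp', Cd-.16*ey-.14*ex)
E
```

```text
t10.0 p [0.4384, -0.1821, 0.0316] yaw 3.64 tilt [-0.002, 0.0004] F [-6.8, 1.2, 0.4] w 0.0193 g 55.0 j7 -1.38
ball front along ex 0.5322880930833407
[ 0.61391172 -0.34484246] wp [ 0.47570771 -0.37734803]
```

>>> send_rows([
  {"linear": [-0.01,0,0],"twist": [0,0,0]},
  {"linear": [-0.02,0,-0.02],"twist": [0,0,0]},
  {"linear": [-0.01,0,-0.035],"twist": [0,0,0]},
  {"linear": [0,0,-0.035],"twist": [0,0,-0.121]},
  {"linear": [0,0,0],"twist": [0,0,-0.121]},
])

```text
clock: 10.42
ee_pos: [0.4012, -0.1859, 0.1271]
ee_rot: [[0.952, 0.305, 0.007], [0.305, -0.952, -0.004], [0.005, 0.006, -1.0]]
ft_force: [3.1, 0.4, 0.3]
gripper_width: 0.0196
grasp_force: 55.0
```

>>> send_rows([
  {"linear": [0,0,0],"twist": [0,0,-0.121]},
  {"linear": [0,0,0],"twist": [0,0,-0.121]},
  {"linear": [0,0,0],"twist": [0,0,-0.121]},
  {"linear": [0,0,0],"twist": [0,0,-0.121]},
  {"linear": [0,0,0],"twist": [0,0,-0.121]},
])

```text
clock: 10.83
ee_pos: [0.3993, -0.1849, 0.1221]
ee_rot: [[0.609, 0.794, 0.001], [0.794, -0.609, -0.001], [0.0, 0.001, -1.0]]
ft_force: [-1.1, -0.6, -0.6]
gripper_width: 0.0198
grasp_force: 55.0
```

>>> send_rows([
  {"linear": [0,0,0],"twist": [0,0,-0.121]},
  {"linear": [0,0,0],"twist": [0,0,-0.121]},
  {"linear": [0,0,0],"twist": [0,0,-0.121]},
  {"linear": [0,0,0],"twist": [0,0,-0.121]},
  {"linear": [0,0,0],"twist": [0,0,-0.119]},
])

```text
clock: 11.25
ee_pos: [0.3993, -0.1849, 0.122]
ee_rot: [[0.051, 0.999, 0.001], [0.999, -0.051, -0.001], [-0.0, 0.001, -1.0]]
ft_force: [-0.2, 0.5, -1.4]
gripper_width: 0.0191
grasp_force: 55.0
```

>>> send_rows([
  {"linear": [0,0,0],"twist": [0,0,-0.12]},
  {"linear": [0,0,0],"twist": [0,0,0]},
])

```text
clock: 11.42
ee_pos: [0.3993, -0.1849, 0.122]
ee_rot: [[-0.069, 0.998, 0.001], [0.998, 0.069, -0.0], [-0.0, 0.001, -1.0]]
ft_force: [0.5, 0.3, -1.2]
gripper_width: 0.0195
grasp_force: 55.0
```

```bash
python3 - <<'E'
from h import *
go([.6128,-.3299,.1],93.67)
E
```

```text
t11.4 p [0.3993, -0.1849, 0.122] yaw 93.96 tilt [0.0006, -0.0003] F [0.5, 0.3, -1.2] w 0.0195 g 55.0 j7 0.22
GO [-0.1594, 0.203, 0.0221] norm/rows 0.259 7 twist z 0.005
```

>>> send_rows([
  {"linear": [-0.0228,0.029,0],"twist": [0,0,0.005]},
  {"linear": [-0.0228,0.029,0],"twist": [0,0,0]},
  {"linear": [-0.0228,0.029,0],"twist": [0,0,0]},
  {"linear": [-0.0228,0.029,0],"twist": [0,0,0]},
  {"linear": [-0.0228,0.029,0],"twist": [0,0,0]},
])

```text
clock: 11.83
ee_pos: [0.5521, -0.2913, 0.1218]
ee_rot: [[-0.053, 0.999, -0.0], [0.999, 0.053, -0.001], [-0.001, -0.0, -1.0]]
ft_force: [0.3, 0.1, 0.1]
gripper_width: 0.0192
grasp_force: 55.0
```

>>> send_rows([
  {"linear": [-0.0228,0.029,0],"twist": [0,0,0]},
  {"linear": [-0.0228,0.029,0],"twist": [0,0,0]},
  {"linear": [0,0,0.02],"twist": [0,0,0]},
  {"linear": [0,0,0.01],"twist": [0,0,0]},
  {"linear": [0,0,0],"twist": [0,0,0]},
])

```text
clock: 12.25
ee_pos: [0.6099, -0.3313, 0.089]
ee_rot: [[-0.055, 0.998, -0.004], [0.998, 0.055, 0.002], [0.002, -0.004, -1.0]]
ft_force: [-1.0, 0.6, -1.0]
gripper_width: 0.0195
grasp_force: 55.0
```

```bash
python3 - <<'E'
from h import *
go([.6128,-.3299,.0324],93.67)
cap('wrist','w4.png')
E
```

```text
t12.2 p [0.6099, -0.3313, 0.089] yaw 93.17 tilt [-0.0038, 0.0021] F [-1.0, 0.6, -1.0] w 0.0195 g 55.0 j7 0.24
GO [0.0011, 0.0031, 0.0566] norm/rows 0.0567 2 twist z -0.0086
```

View pics/w4.png

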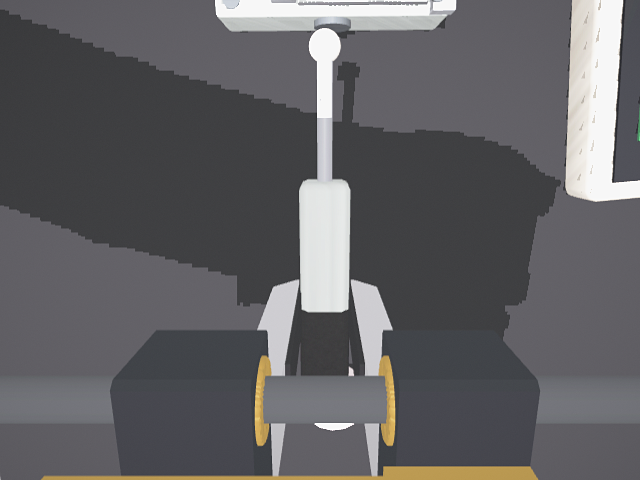

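>>> send_rows([
  {"linear": [0,0.0015,0.02],"twist": [0,0,-0.0086]},
  {"linear": [0,0.0015,0.02],"twist": [0,0,0]},
  {"linear": [0,0,0.0165],"twist": [0,0,0]},
  {"linear": [0,0,0],"twist": [0,0,0]},
  {"linear": [0,0,0],"twist": [0,0,0]},
])

```text
clock: 12.72
ee_pos: [0.6141, -0.3317, 0.0356]
ee_rot: [[-0.066, 0.998, -0.001], [0.998, 0.066, 0.0], [0.0, -0.001, -1.0]]
ft_force: [0.6, -0.2, 0.4]
gripper_width: 0.0197
grasp_force: 55.0
```

```bash
python3 - <<'E'
from h import *
go([.6128+.064*.0,-.3299,.0324],93.67)
ps=.064; ex=np.array([np.cos(ps),np.sin(ps)]);ey=np.array([-ex[1],ex[0]]); C=.5904*ex-.149*ey;t=C-ey*(.098+.1064); go([*t,.0324],93.67)
E
```

```text
t12.7 p [0.6141, -0.3317, 0.0356] yaw 93.79 tilt [-0.0008, 0.0004] F [0.6, -0.2, 0.4] w 0.0197 g 55.0 j7 0.22
GO [0.0019, -0.0012, 0.0032] norm/rows 0.0039 1 twist z 0.0021
t12.7 p [0.6141, -0.3317, 0.0356] yaw 93.79 tilt [-0.0008, 0.0004] F [0.6, -0.2, 0.4] w 0.0197 g 55.0 j7 0.22
GO [0.0169, -0.0012, 0.0032] norm/rows 0.0173 1 twist z 0.0021
```

>>> send_rows([
  {"linear": [0.004,-0.0012,0.003],"twist": [0,0,0.002]},
  {"linear": [0.004,0,0],"twist": [0,0,0]},
  {"linear": [0.003,0,0],"twist": [0,0,0]},
  {"linear": [0.0015,0,0],"twist": [0,0,0]},
  {"linear": [0.001,0,0],"twist": [0,0,0]},
])

```text
clock: 13.13
ee_pos: [0.6127, -0.3182, 0.033]
ee_rot: [[-0.065, 0.998, 0.0], [0.998, 0.065, -0.0], [-0.0, 0.0, -1.0]]
ft_force: [-0.4, 0.1, -0.3]
gripper_width: 0.0194
grasp_force: 55.0
```

>>> send_rows([
  {"linear": [0.001,0,0],"twist": [0,0,0]},
  {"linear": [0.0005,0,0],"twist": [0,0,0]},
  {"linear": [0.0005,0,0],"twist": [0,0,0]},
])

```text
clock: 13.38
ee_pos: [0.6123, -0.3173, 0.0326]
ee_rot: [[-0.064, 0.998, 0.0], [0.998, 0.064, -0.001], [-0.001, 0.0, -1.0]]
ft_force: [1.1, -4.6, -0.7]
gripper_width: 0.0194
grasp_force: 55.0
```

```bash
python3 - <<'E'
from h import *
st()
E
```

```text
t13.4 p [0.6123, -0.3173, 0.0326] yaw 93.67 tilt [0.0002, -0.0008] F [1.1, -4.6, -0.7] w 0.0194 g 55.0 j7 0.19
```

>>> send_rows([
  {"linear": [0.0005,0,0],"twist": [0,0,0]},
  {"linear": [0,0,0],"twist": [0,0,0]},
  {"linear": [0,0,0],"twist": [0,0,0]},
])

```text
clock: 13.63
ee_pos: [0.6123, -0.3173, 0.0326]
ee_rot: [[-0.064, 0.998, 0.0], [0.998, 0.064, -0.001], [-0.001, 0.0, -1.0]]
ft_force: [0.3, -5.3, -0.6]
gripper_width: 0.0197
grasp_force: 55.0
```

>>> send_rows([
  {"linear": [-0.006,0,0],"twist": [0,0,0]},
  {"linear": [-0.006,0,-0.005],"twist": [0,0,0]},
  {"linear": [0,0,-0.035],"twist": [0,0,0]},
  {"linear": [0,0,-0.04],"twist": [0,0,0]},
  {"linear": [0,0,-0.03],"twist": [0,0,0]},
])

```text
clock: 14.05
ee_pos: [0.6134, -0.3284, 0.1453]
ee_rot: [[-0.064, 0.998, 0.001], [0.998, 0.064, 0.0], [0.0, 0.001, -1.0]]
ft_force: [0.4, -0.2, 0.3]
gripper_width: 0.0191
grasp_force: 55.0
```

```bash
python3 - <<'E'
from h import *
go([.4339,.2728,.14],-9)
im,c=cap('top','t2.png')
E
```

```text
t14.1 p [0.6134, -0.3284, 0.1453] yaw 93.69 tilt [0.001, 0.0002] F [0.4, -0.2, 0.3] w 0.0191 g 55.0 j7 0.26
GO [0.6115, -0.1404, 0.0052] norm/rows 0.6275 16 twist z -1.3492
```

>>> send_rows([
  {"linear": [0.0383,-0.0088,0],"twist": [0,0,0]},
  {"linear": [0.0383,-0.0088,0],"twist": [0,0,0]},
  {"linear": [0.0383,-0.0088,0],"twist": [0,0,0]},
  {"linear": [0.0383,-0.0088,0],"twist": [0,0,0]},
  {"linear": [0.0383,-0.0088,0],"twist": [0,0,0]},
])

```text
clock: 14.52
ee_pos: [0.556, -0.1385, 0.1426]
ee_rot: [[-0.064, 0.998, -0.0], [0.998, 0.064, 0.0], [0.0, -0.0, -1.0]]
ft_force: [0.6, 0.3, -0.1]
gripper_width: 0.0195
grasp_force: 55.0
```

>>> send_rows([
  {"linear": [0.0383,-0.0088,0],"twist": [0,0,0]},
  {"linear": [0.0383,-0.0088,0],"twist": [0,0,0]},
  {"linear": [0.0383,-0.0088,0],"twist": [0,0,0]},
  {"linear": [0.0383,-0.0088,0],"twist": [0,0,0]},
  {"linear": [0.0383,-0.0088,0],"twist": [0,0,0]},
])

```text
clock: 14.93
ee_pos: [0.4999, 0.0498, 0.1428]
ee_rot: [[-0.064, 0.998, 0.0], [0.998, 0.064, -0.0], [-0.0, 0.0, -1.0]]
ft_force: [1.0, -0.1, -1.5]
gripper_width: 0.0192
grasp_force: 55.0
```

>>> send_rows([
  {"linear": [0.0383,-0.0088,0],"twist": [0,0,0]},
  {"linear": [0.0383,-0.0088,0],"twist": [0,0,0]},
  {"linear": [0.0383,-0.0088,0],"twist": [0,0,0]},
  {"linear": [0.0383,-0.0088,0],"twist": [0,0,0]},
  {"linear": [0.0383,-0.0088,0],"twist": [0,0,0]},
])

```text
clock: 15.35
ee_pos: [0.4437, 0.2383, 0.1428]
ee_rot: [[-0.064, 0.998, 0.0], [0.998, 0.064, 0.0], [0.0, 0.0, -1.0]]
ft_force: [0.6, 0.3, -1.3]
gripper_width: 0.0194
grasp_force: 55.0
```

>>> send_rows([
  {"linear": [0.037,-0.0088,0],"twist": [0,0,0]},
  {"linear": [0,0,0],"twist": [0,0,0.1195]},
  {"linear": [0,0,0],"twist": [0,0,0.1195]},
  {"linear": [0,0,0],"twist": [0,0,0.1195]},
  {"linear": [0,0,0],"twist": [0,0,0.1195]},
])

```text
clock: 15.77
ee_pos: [0.4332, 0.2733, 0.1426]
ee_rot: [[0.407, 0.914, -0.0], [0.914, -0.407, 0.0], [0.0, -0.0, -1.0]]
ft_force: [-0.1, 0.2, -1.0]
gripper_width: 0.0196
grasp_force: 55.0
```

>>> send_rows([
  {"linear": [0,0,0],"twist": [0,0,0.1195]},
  {"linear": [0,0,0],"twist": [0,0,0.1195]},
  {"linear": [0,0,0],"twist": [0,0,0.1195]},
  {"linear": [0,0,0],"twist": [0,0,0.1195]},
  {"linear": [0,0,0],"twist": [0,0,0.1195]},
])

```text
clock: 16.18
ee_pos: [0.4333, 0.2731, 0.1427]
ee_rot: [[0.85, 0.526, -0.0], [0.526, -0.85, 0.0], [0.0, -0.0, -1.0]]
ft_force: [-0.3, 0.5, -1.7]
gripper_width: 0.0195
grasp_force: 55.0
```

>>> send_rows([
  {"linear": [0,0,0],"twist": [0,0,0.1195]},
  {"linear": [0,0,0],"twist": [0,0,0.1195]},
  {"linear": [0,0,0],"twist": [0,0,0.1195]},
  {"linear": [0,0,0],"twist": [0,0,0.1195]},
  {"linear": [0,0,0],"twist": [0,0,0.1195]},
])

```text
clock: 16.6
ee_pos: [0.4333, 0.2731, 0.1426]
ee_rot: [[0.999, -0.043, -0.0], [-0.043, -0.999, 0.0], [-0.0, -0.0, -1.0]]
ft_force: [0.7, -0.2, -1.4]
gripper_width: 0.0192
grasp_force: 55.0
```

>>> send_rows([
  {"linear": [0,0,0],"twist": [0,0,0.1195]},
  {"linear": [0,0,0],"twist": [0,0,0]},
  {"linear": [0,0,0],"twist": [0,0,0]},
])

```text
clock: 16.85
ee_pos: [0.4332, 0.2732, 0.1426]
ee_rot: [[0.988, -0.153, 0.0], [-0.153, -0.988, 0.0], [0.0, -0.0, -1.0]]
ft_force: [0.2, 0.4, -1.1]
gripper_width: 0.0198
grasp_force: 55.0
```

```bash
python3 - <<'E'
from h import *
go([.4339,.2728,.026],-9)
E
```

```text
t16.9 p [0.4332, 0.2732, 0.1426] yaw -8.77 tilt [0.0, 0.0001] F [0.2, 0.4, -1.1] w 0.0198 g 55.0 j7 -2.49
GO [0.0007, 0.0003, 0.1166] norm/rows 0.1166 3 twist z 0.004
```

>>> send_rows([
  {"linear": [0,0,0.035],"twist": [0,0,0]},
  {"linear": [0,0,0.035],"twist": [0,0,0]},
  {"linear": [0,0,0.025],"twist": [0,0,0]},
  {"linear": [0,0,0.013],"twist": [0,0,0]},
  {"linear": [0,0,0.005],"twist": [0,0,0]},
])

```text
clock: 17.27
ee_pos: [0.4321, 0.2725, 0.0274]
ee_rot: [[0.988, -0.152, -0.003], [-0.152, -0.988, -0.001], [-0.003, 0.002, -1.0]]
ft_force: [-0.2, -0.1, -1.2]
gripper_width: 0.0193
grasp_force: 55.0
```

>>> send_rows([
  {"linear": [0,0,0.003],"twist": [0,0,0]},
  {"linear": [0,0,0],"twist": [0,0,0]},
  {"linear": [0,0,0],"twist": [0,0,0]},
])

```text
clock: 17.52
ee_pos: [0.4336, 0.2734, 0.0274]
ee_rot: [[0.988, -0.155, 0.001], [-0.155, -0.988, 0.001], [0.001, -0.001, -1.0]]
ft_force: [0.0, 1.0, -1.0]
gripper_width: 0.0197
grasp_force: 55.0
```

```bash
python3 - <<'E'
from h import *
st()
E
```

```text
t17.5 p [0.4336, 0.2734, 0.0274] yaw -8.94 tilt [0.001, 0.0008] F [0.0, 1.0, -1.0] w 0.0197 g 55.0 j7 -2.58
```

>>> send_rows([
  {"linear": [0,0,0.0025],"twist": [0,0,0]},
  {"linear": [0,0,0],"twist": [0,0,0]},
  {"linear": [0,0,0],"twist": [0,0,0]},
])

```text
clock: 17.77
ee_pos: [0.4334, 0.2732, 0.0244]
ee_rot: [[0.988, -0.156, 0.001], [-0.156, -0.988, 0.0], [0.001, -0.001, -1.0]]
ft_force: [1.2, -0.4, 2.1]
gripper_width: 0.0194
grasp_force: 55.0
```

>>> send_rows([
  {"linear": [0,0,0],"twist": [0,0,0]},
  {"linear": [0,0,0],"twist": [0,0,0]},
  {"linear": [0,0,0],"twist": [0,0,0]},
  {"linear": [0,0,0],"twist": [0,0,0]},
  {"linear": [0,0,0],"twist": [0,0,0]},
], hand=0.06)

```text
clock: 18.18
ee_pos: [0.4331, 0.2731, 0.024]
ee_rot: [[0.988, -0.156, -0.0], [-0.156, -0.988, 0.0], [-0.0, -0.0, -1.0]]
ft_force: [0.0, -0.5, -0.7]
gripper_width: 0.0497
grasp_force: 0.0
```

>>> send_rows([
  {"linear": [0,0,0],"twist": [0,0,0]},
  {"linear": [0,0,-0.02],"twist": [0,0,0]},
  {"linear": [0,0,-0.04],"twist": [0,0,0]},
  {"linear": [0,0,-0.04],"twist": [0,0,0]},
  {"linear": [0,0,-0.04],"twist": [0,0,0]},
])

```text
clock: 18.6
ee_pos: [0.4325, 0.273, 0.1655]
ee_rot: [[0.988, -0.156, -0.001], [-0.156, -0.988, -0.0], [-0.001, 0.0, -1.0]]
ft_force: [1.8, 0.9, 0.3]
gripper_width: 0.06
grasp_force: 0.0
```

```bash
python3 - <<'E'
from h import *
go([.50,.35,.25])
E
```

```text
t18.6 p [0.4325, 0.273, 0.1655] yaw -8.97 tilt [-0.0011, -0.0002] F [1.8, 0.9, 0.3] w 0.06 g 0.0 j7 -2.48
GO [0.0546, -0.0866, -0.0845] norm/rows 0.1328 4 twist z 0.0
```

>>> send_rows([
  {"linear": [0.0234,-0.0152,-0.0209],"twist": [0,0,0]},
  {"linear": [0.0234,-0.0152,-0.0209],"twist": [0,0,0]},
  {"linear": [0.0234,-0.0152,-0.0209],"twist": [0,0,0]},
  {"linear": [0.0234,-0.0152,-0.0209],"twist": [0,0,0]},
  {"linear": [0.0234,-0.0152,-0.0209],"twist": [0,0,0]},
], hand=0.04)

```text
clock: 19.02
ee_pos: [0.5616, 0.33, 0.2697]
ee_rot: [[0.988, -0.157, 0.0], [-0.157, -0.988, 0.0], [0.0, -0.0, -1.0]]
ft_force: [-1.0, 0.3, -0.3]
gripper_width: 0.0402
grasp_force: 0.0
```

>>> send_rows([
  {"linear": [0,0,0],"twist": [0,0,-0.1234]},
  {"linear": [0,0,0],"twist": [0,0,-0.1234]},
  {"linear": [0,0,0],"twist": [0,0,-0.1234]},
  {"linear": [0,0,0],"twist": [0,0,-0.1234]},
  {"linear": [0,0,0],"twist": [0,0,-0.1234]},
])

```text
clock: 19.43
ee_pos: [0.5604, 0.3298, 0.2683]
ee_rot: [[0.893, 0.449, -0.0], [0.449, -0.893, -0.0], [-0.0, -0.0, -1.0]]
ft_force: [0.1, -0.5, -0.3]
gripper_width: 0.04
grasp_force: 0.0
```

>>> send_rows([
  {"linear": [0,0,0],"twist": [0,0,-0.1234]},
  {"linear": [0,0,0],"twist": [0,0,-0.1234]},
  {"linear": [0,0,0],"twist": [0,0,-0.1234]},
  {"linear": [0,0,0],"twist": [0,0,-0.1234]},
  {"linear": [0,0,0],"twist": [0,0,-0.1234]},
])

```text
clock: 19.85
ee_pos: [0.5605, 0.3298, 0.2683]
ee_rot: [[0.469, 0.883, -0.0], [0.883, -0.469, -0.0], [-0.0, -0.0, -1.0]]
ft_force: [0.4, 1.0, -0.0]
gripper_width: 0.0401
grasp_force: 0.0
```

>>> send_rows([
  {"linear": [0,0,0],"twist": [0,0,-0.1234]},
  {"linear": [0,0,0],"twist": [0,0,-0.1234]},
  {"linear": [0,0,0],"twist": [0,0,-0.1234]},
  {"linear": [0,0,0],"twist": [0,0,-0.1234]},
  {"linear": [0,0,0],"twist": [0,0,0]},
])

```text
clock: 20.27
ee_pos: [0.5605, 0.3297, 0.2682]
ee_rot: [[-0.006, 1.0, -0.001], [1.0, 0.006, 0.0], [0.0, -0.001, -1.0]]
ft_force: [0.6, 1.5, -0.2]
gripper_width: 0.0399
grasp_force: 0.0
```

```bash
python3 - <<'E'
from h import *
p,R,s=st(); im,c=cap('wrist','w5.png')
g=cv2.cvtColor(im,cv2.COLOR_RGB2HSV)
cs,_=cv2.findContours(cv2.inRange(g,(0,0,215),(180,30,255)),cv2.RETR_EXTERNAL,cv2.CHAIN_APPROX_NONE)
for q in cs:
    if cv2.contourArea(q)>200: 
        r=cv2.minAreaRect(q); B=np.array([onz(c,*k,.01) for k in cv2.boxPoints(r)]); e=B[1]-B[0]; print(np.round(r[0],0),np.round(B.mean(0)[:2],4),np.linalg.norm(B[1]-B[0]).round(4),np.linalg.norm(B[2]-B[1]).round(4),'ang',(np.degrees(np.arctan2(e[1],e[0]))%90).round(2))
E
```

```text
t20.3 p [0.5605, 0.3297, 0.2682] yaw 90.35 tilt [-0.0006, 0.0] F [0.6, 1.5, -0.2] w 0.0399 g 0.0 j7 -0.83
[351. 472.] [0.5919 0.027 ] 0.0735 0.0095 ang 0.41
[379. 243.] [0.6143 0.2975] 0.0341 0.0097 ang 66.7
[498. 266.] [0.7355 0.2741] 0.0861 0.0884 ang 0.35
[213. 280.] [0.4451 0.2563] 0.208 0.1164 ang 3.18
[ 21. 171.] [0.2669 0.3664] 0.0104 0.0558 ang 24.46
[385. 155.] [0.6172 0.3841] 0.0432 0.045 ang 15.91
[610. 160.] [0.8329 0.3791] 0.053 0.0944 ang 0.33
[259.  77.] [0.4992 0.4533] 0.0436 0.0462 ang 10.35
```

View pics/w5.png

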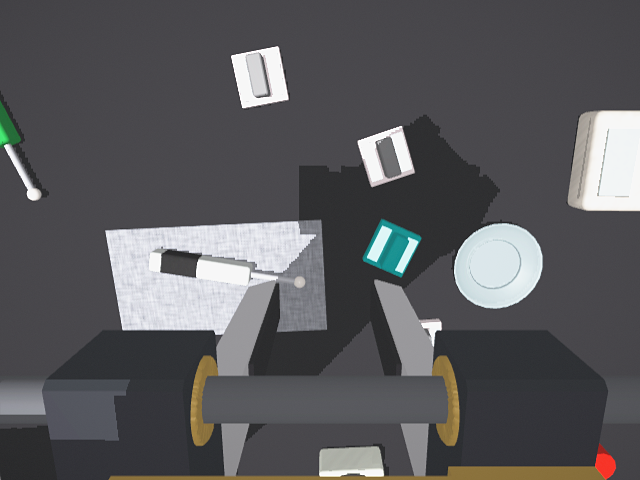

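>>> send_rows([
  {"linear": [0.0206,-0.0101,0.0297],"twist": [0,0,0]},
  {"linear": [0.0206,-0.0101,0.0297],"twist": [0,0,0]},
  {"linear": [0.0206,-0.0101,0.0297],"twist": [0,0,0]},
  {"linear": [0.0206,-0.0101,0.0297],"twist": [0,0,0]},
  {"linear": [0.0206,-0.0101,0.0297],"twist": [0,0,0]},
])

```text
clock: 20.73
ee_pos: [0.5095, 0.4335, 0.1186]
ee_rot: [[0.006, 1.0, 0.0], [1.0, -0.006, -0.0], [-0.0, 0.0, -1.0]]
ft_force: [0.7, 0.4, 0.0]
gripper_width: 0.0401
grasp_force: 0.0
```

>>> send_rows([
  {"linear": [0.0206,-0.0101,0.0297],"twist": [0,0,0]},
  {"linear": [0,0,0],"twist": [0,0,-0.0873]},
  {"linear": [0,0,0],"twist": [0,0,-0.0873]},
  {"linear": [0,0,0],"twist": [0,0,0]},
])

```text
clock: 21.07
ee_pos: [0.4995, 0.4536, 0.0895]
ee_rot: [[-0.174, 0.985, -0.001], [0.985, 0.174, -0.001], [-0.0, -0.001, -1.0]]
ft_force: [-0.7, 0.2, -0.1]
gripper_width: 0.0399
grasp_force: 0.0
```

```bash
python3 - <<'E'
from h import *
go([.4992,.4533,.030],100.35)
E
```

```text
t21.1 p [0.4995, 0.4536, 0.0895] yaw 100.02 tilt [-0.001, -0.0007] F [-0.7, 0.2, -0.1] w 0.0399 g 0.0 j7 -0.98
GO [-0.0003, -0.0003, 0.0595] norm/rows 0.0595 2 twist z -0.0058
```

>>> send_rows([
  {"linear": [0,0,0.025],"twist": [0,0,-0.006]},
  {"linear": [0,0,0.022],"twist": [0,0,0]},
  {"linear": [0,0,0.0115],"twist": [0,0,0]},
  {"linear": [0,0,0],"twist": [0,0,0]},
  {"linear": [0,0,0],"twist": [0,0,0]},
])

```text
clock: 21.48
ee_pos: [0.5001, 0.4535, 0.0321]
ee_rot: [[-0.176, 0.984, -0.0], [0.984, 0.176, -0.0], [-0.0, -0.0, -1.0]]
ft_force: [1.1, -0.7, 0.6]
gripper_width: 0.04
grasp_force: 0.0
```

>>> send_rows([
  {"linear": [0,0,0],"twist": [0,0,0]},
  {"linear": [0,0,0],"twist": [0,0,0]},
  {"linear": [0,0,0],"twist": [0,0,0]},
  {"linear": [0,0,0],"twist": [0,0,0]},
  {"linear": [0,0,0],"twist": [0,0,0]},
], hand=0.005, grip_force=45)

```text
clock: 21.9
ee_pos: [0.5002, 0.4537, 0.0324]
ee_rot: [[-0.179, 0.984, 0.001], [0.984, 0.179, 0.001], [0.0, 0.001, -1.0]]
ft_force: [0.3, -1.1, 4.6]
gripper_width: 0.0133
grasp_force: 45.0
```

>>> send_rows([
  {"linear": [0,0,0],"twist": [0,0,0]},
  {"linear": [0,0,0],"twist": [0,0,0]},
  {"linear": [0,0,0],"twist": [0,0,0]},
])

```text
clock: 22.15
ee_pos: [0.5003, 0.4536, 0.0323]
ee_rot: [[-0.179, 0.984, 0.001], [0.984, 0.179, 0.0], [0.0, 0.001, -1.0]]
ft_force: [-0.6, -1.3, 6.4]
gripper_width: 0.0135
grasp_force: 45.0
```

>>> send_rows([
  {"linear": [0,0,-0.015],"twist": [0,0,0]},
  {"linear": [0,0,-0.03],"twist": [0,0,0]},
  {"linear": [0,0,-0.035],"twist": [0,0,0]},
  {"linear": [0,0,-0.03],"twist": [0,0,0]},
  {"linear": [0,0,0],"twist": [0,0,0]},
])

```text
clock: 22.57
ee_pos: [0.5013, 0.4557, 0.1491]
ee_rot: [[-0.179, 0.984, 0.006], [0.984, 0.179, 0.006], [0.005, 0.007, -1.0]]
ft_force: [-0.2, 0.7, -0.5]
gripper_width: 0.0137
grasp_force: 45.0
```

```bash
cat >> h.py <<'E'
ps=.064; ex=np.array([np.cos(ps),np.sin(ps)]);ey=np.array([-ex[1],ex[0]]); C=.5918*ex-.1498*ey
def fx(x,y): return C+x*ex+y*ey
E
python3 - <<'E'
from h import *
print(fx(.014,-.06),fx(.014,0),fx(.014,.06),fx(0,.13))
go([*fx(.014,-.06),.14],93.67)
E
```

```text
[ 0.61797778 -0.17062574] [ 0.6141404  -0.11074858] [ 0.61030302 -0.05087141] [0.59185474 0.01808989]
t22.6 p [0.5013, 0.4557, 0.1491] yaw 100.34 tilt [0.0057, 0.0056] F [-0.2, 0.7, -0.5] w 0.0137 g 45.0 j7 -0.94
GO [-0.6372, 0.0023, 0.0062] norm/rows 0.6372 16 twist z 0.1164
```

>>> send_rows([
  {"linear": [-0.0398,0,0],"twist": [0,0,0]},
  {"linear": [-0.0398,0,0],"twist": [0,0,0]},
  {"linear": [-0.0398,0,0],"twist": [0,0,0]},
  {"linear": [-0.0398,0,0],"twist": [0,0,0]},
  {"linear": [-0.0398,0,0],"twist": [0,0,0]},
])

```text
clock: 22.98
ee_pos: [0.5356, 0.2559, 0.1425]
ee_rot: [[-0.179, 0.984, 0.0], [0.984, 0.179, -0.0], [-0.0, 0.0, -1.0]]
ft_force: [1.2, -1.0, -0.4]
gripper_width: 0.0136
grasp_force: 45.0
```

>>> send_rows([
  {"linear": [-0.0398,0,0],"twist": [0,0,0]},
  {"linear": [-0.0398,0,0],"twist": [0,0,0]},
  {"linear": [-0.0398,0,0],"twist": [0,0,0]},
  {"linear": [-0.0398,0,0],"twist": [0,0,0]},
  {"linear": [-0.0398,0,0],"twist": [0,0,0]},
])

```text
clock: 23.4
ee_pos: [0.5714, 0.06, 0.1426]
ee_rot: [[-0.179, 0.984, 0.001], [0.984, 0.179, -0.0], [-0.0, 0.001, -1.0]]
ft_force: [1.5, -0.0, -1.7]
gripper_width: 0.0134
grasp_force: 45.0
```

>>> send_rows([
  {"linear": [-0.0398,0,0],"twist": [0,0,0]},
  {"linear": [-0.0398,0,0],"twist": [0,0,0]},
  {"linear": [-0.0398,0,0],"twist": [0,0,0]},
  {"linear": [-0.0398,0,0],"twist": [0,0,0]},
  {"linear": [-0.0398,0,0],"twist": [0,0,0]},
])

```text
clock: 23.82
ee_pos: [0.6071, -0.1359, 0.1426]
ee_rot: [[-0.179, 0.984, 0.001], [0.984, 0.179, -0.0], [-0.0, 0.0, -1.0]]
ft_force: [0.7, 0.4, -1.0]
gripper_width: 0.0134
grasp_force: 45.0
```

>>> send_rows([
  {"linear": [-0.0398,0,0],"twist": [0,0,0]},
  {"linear": [0,0,0],"twist": [0,0,0.1164]},
  {"linear": [0,0,0],"twist": [0,0,0]},
  {"linear": [0,0,0],"twist": [0,0,0]},
])

```text
clock: 24.15
ee_pos: [0.6142, -0.1724, 0.1423]
ee_rot: [[-0.066, 0.998, 0.0], [0.998, 0.066, 0.0], [0.0, 0.0, -1.0]]
ft_force: [-0.1, 0.9, -0.5]
gripper_width: 0.0137
grasp_force: 45.0
```

```bash
python3 - <<'E'
from h import *
go([*fx(.014,-.06),.0635],93.67)
cap('wrist','w6.png')
E
```

```text
t24.1 p [0.6142, -0.1724, 0.1423] yaw 93.81 tilt [0.0002, 0.0003] F [-0.1, 0.9, -0.5] w 0.0137 g 45.0 j7 -0.01
GO [0.0015, 0.0039, 0.0788] norm/rows 0.0789 2 twist z 0.0024
```

View pics/w6.png

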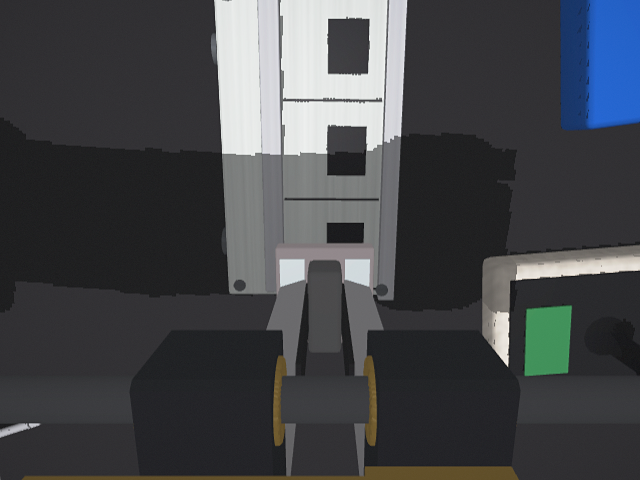

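>>> send_rows([
  {"linear": [0.001,0.002,0.03],"twist": [0,0,0.002]},
  {"linear": [0,0.0019,0.025],"twist": [0,0,0]},
  {"linear": [0,0,0.015],"twist": [0,0,0]},
  {"linear": [0,0,0.007],"twist": [0,0,0]},
  {"linear": [0,0,0],"twist": [0,0,0]},
])

```text
clock: 24.62
ee_pos: [0.6176, -0.1708, 0.0639]
ee_rot: [[-0.064, 0.998, -0.001], [0.998, 0.064, 0.001], [0.001, -0.001, -1.0]]
ft_force: [0.2, -1.2, 0.0]
gripper_width: 0.0138
grasp_force: 45.0
```

>>> send_rows([
  {"linear": [0,0,0.001],"twist": [0,0,0]},
  {"linear": [0,0,0],"twist": [0,0,0]},
  {"linear": [0,0,0],"twist": [0,0,0]},
])

```text
clock: 24.87
ee_pos: [0.6185, -0.1719, 0.0649]
ee_rot: [[-0.062, 0.998, 0.001], [0.998, 0.062, -0.0], [-0.001, 0.001, -1.0]]
ft_force: [-0.5, -0.0, -0.7]
gripper_width: 0.0135
grasp_force: 45.0
```

```bash
python3 - <<'E'
from h import *
go([*fx(.014,-.06),.0623],93.67)
E
```

```text
t24.9 p [0.6185, -0.1719, 0.0649] yaw 93.56 tilt [0.0013, -0.0004] F [-0.5, -0.0, -0.7] w 0.0135 g 45.0 j7 -0.06
GO [0.0013, -0.0005, 0.0026] norm/rows 0.0029 1 twist z -0.0019
```

Lower to contact, then open and lift.

>>> send_rows([
  {"linear": [0.001,0,0.001],"twist": [0,0,0]},
  {"linear": [0,0,0.0012],"twist": [0,0,0]},
  {"linear": [0,0,0.0007],"twist": [0,0,0]},
  {"linear": [0,0,0],"twist": [0,0,0]},
])

```text
clock: 25.2
ee_pos: [0.6184, -0.1708, 0.0623]
ee_rot: [[-0.062, 0.998, 0.001], [0.998, 0.062, -0.001], [-0.001, 0.001, -1.0]]
ft_force: [-5.7, 1.1, 18.3]
gripper_width: 0.0134
grasp_force: 45.0
```

>>> send_rows([
  {"linear": [0,0,0],"twist": [0,0,0]},
  {"linear": [0,0,0],"twist": [0,0,0]},
  {"linear": [0,0,0],"twist": [0,0,0]},
  {"linear": [0,0,0],"twist": [0,0,0]},
], hand=0.034)

```text
clock: 25.53
ee_pos: [0.6179, -0.1708, 0.0608]
ee_rot: [[-0.062, 0.998, -0.0], [0.998, 0.062, 0.0], [0.0, -0.0, -1.0]]
ft_force: [-0.3, 0.3, -0.5]
gripper_width: 0.0332
grasp_force: 0.0
```

>>> send_rows([
  {"linear": [0,0,-0.02],"twist": [0,0,0]},
  {"linear": [0,0,-0.035],"twist": [0,0,0]},
  {"linear": [0,0,-0.04],"twist": [0,0,0]},
  {"linear": [0,0,0],"twist": [0,0,0]},
])

```text
clock: 25.87
ee_pos: [0.6209, -0.1708, 0.1629]
ee_rot: [[-0.062, 0.998, 0.008], [0.998, 0.062, -0.002], [-0.003, 0.008, -1.0]]
ft_force: [0.7, -0.2, 0.6]
gripper_width: 0.0341
grasp_force: 0.0
```

```bash
python3 - <<'E'
from h import *
go([.6172,.3841,.15],105.9)
E
```

```text
t25.9 p [0.6209, -0.1708, 0.1629] yaw 93.55 tilt [0.0081, -0.002] F [0.7, -0.2, 0.6] w 0.0341 g 0.0 j7 -0.01
GO [0.5541, 0.0306, 0.0117] norm/rows 0.5551 14 twist z -0.2155
```

>>> send_rows([
  {"linear": [0.0396,0.0022,0],"twist": [0,0,0]},
  {"linear": [0.0396,0.0022,0],"twist": [0,0,0]},
  {"linear": [0.0396,0.0022,0],"twist": [0,0,0]},
  {"linear": [0.0396,0.0022,0],"twist": [0,0,0]},
  {"linear": [0.0396,0.0022,0],"twist": [0,0,0]},
])

```text
clock: 26.28
ee_pos: [0.6164, 0.0292, 0.1558]
ee_rot: [[-0.062, 0.998, 0.0], [0.998, 0.062, -0.0], [-0.0, 0.0, -1.0]]
ft_force: [0.6, -0.0, -1.0]
gripper_width: 0.034
grasp_force: 0.0
```

>>> send_rows([
  {"linear": [0.0396,0.0022,0],"twist": [0,0,0]},
  {"linear": [0.0396,0.0022,0],"twist": [0,0,0]},
  {"linear": [0.0396,0.0022,0],"twist": [0,0,0]},
  {"linear": [0.0396,0.0022,0],"twist": [0,0,0]},
  {"linear": [0.0396,0.0022,0],"twist": [0,0,0]},
])

```text
clock: 26.7
ee_pos: [0.6152, 0.2277, 0.1558]
ee_rot: [[-0.062, 0.998, 0.0], [0.998, 0.062, -0.0], [-0.0, 0.0, -1.0]]
ft_force: [1.1, 0.3, 0.1]
gripper_width: 0.0341
grasp_force: 0.0
```

>>> send_rows([
  {"linear": [0.0396,0.0022,0],"twist": [0,0,0]},
  {"linear": [0.0396,0.0022,0],"twist": [0,0,0]},
  {"linear": [0.0396,0.0022,0],"twist": [0,0,0]},
  {"linear": [0.0396,0.0022,0],"twist": [0,0,0]},
  {"linear": [0,0,0.02],"twist": [0,0,-0.1077]},
])

```text
clock: 27.12
ee_pos: [0.6118, 0.3949, 0.139]
ee_rot: [[-0.174, 0.985, 0.002], [0.985, 0.174, 0.007], [0.006, 0.004, -1.0]]
ft_force: [-0.2, 1.5, 1.4]
gripper_width: 0.0342
grasp_force: 0.0
```

>>> send_rows([
  {"linear": [0,0,0.03],"twist": [0,0,-0.1077]},
  {"linear": [0,0,0],"twist": [0,0,0]},
  {"linear": [0,0,0],"twist": [0,0,0]},
])

```text
clock: 27.37
ee_pos: [0.6139, 0.3838, 0.1047]
ee_rot: [[-0.27, 0.963, -0.003], [0.963, 0.27, -0.001], [-0.0, -0.003, -1.0]]
ft_force: [-0.1, 0.1, 0.3]
gripper_width: 0.0343
grasp_force: 0.0
```

```bash
python3 - <<'E'
from h import *
go([.6172,.3841,.033],105.9)
E
```

```text
t27.4 p [0.6139, 0.3838, 0.1047] yaw 105.69 tilt [-0.0027, -0.0012] F [-0.1, 0.1, 0.3] w 0.0343 g 0.0 j7 -0.67
GO [-0.0005, 0.0035, 0.0717] norm/rows 0.0717 2 twist z -0.0037
```

>>> send_rows([
  {"linear": [0,0.003,0.02],"twist": [0,0,-0.004]},
  {"linear": [0,0,0.03],"twist": [0,0,0]},
  {"linear": [0,0,0.02],"twist": [0,0,0]},
  {"linear": [0,0,0],"twist": [0,0,0]},
  {"linear": [0,0,0],"twist": [0,0,0]},
])

```text
clock: 27.78
ee_pos: [0.6178, 0.3851, 0.0373]
ee_rot: [[-0.274, 0.962, 0.0], [0.962, 0.274, 0.0], [0.0, 0.0, -1.0]]
ft_force: [0.1, 0.3, 0.3]
gripper_width: 0.0341
grasp_force: 0.0
```

```bash
python3 - <<'E'
from h import *
go([.6172,.3841,.033],105.9)
E
```

```text
t27.8 p [0.6178, 0.3851, 0.0373] yaw 105.93 tilt [0.0003, 0.0003] F [0.1, 0.3, 0.3] w 0.0341 g 0.0 j7 -0.69
GO [-0.0008, -0.0009, 0.0043] norm/rows 0.0044 1 twist z 0.0004
```

>>> send_rows([
  {"linear": [0,0,0.004],"twist": [0,0,0]},
  {"linear": [0,0,0],"twist": [0,0,0]},
])

```text
clock: 27.95
ee_pos: [0.6181, 0.3857, 0.0337]
ee_rot: [[-0.276, 0.961, 0.002], [0.961, 0.276, 0.001], [0.001, 0.002, -1.0]]
ft_force: [0.5, -0.7, -0.1]
gripper_width: 0.0339
grasp_force: 0.0
```

>>> send_rows([
  {"linear": [0,0,0],"twist": [0,0,0]},
  {"linear": [0,0,0],"twist": [0,0,0]},
  {"linear": [0,0,0],"twist": [0,0,0]},
  {"linear": [0,0,0],"twist": [0,0,0]},
  {"linear": [0,0,0],"twist": [0,0,0]},
], hand=0.005, grip_force=45)

```text
clock: 28.37
ee_pos: [0.6175, 0.3854, 0.0324]
ee_rot: [[-0.277, 0.961, 0.001], [0.961, 0.277, 0.0], [0.0, 0.001, -1.0]]
ft_force: [-0.9, -1.1, 6.5]
gripper_width: 0.0136
grasp_force: 44.8
```

>>> send_rows([
  {"linear": [0,0,0],"twist": [0,0,0]},
  {"linear": [0,0,0],"twist": [0,0,0]},
])

```text
clock: 28.53
ee_pos: [0.6175, 0.3854, 0.0324]
ee_rot: [[-0.277, 0.961, 0.0], [0.961, 0.277, 0.0], [0.0, 0.001, -1.0]]
ft_force: [-0.9, -0.7, 6.1]
gripper_width: 0.0137
grasp_force: 44.8
```

>>> send_rows([
  {"linear": [0,0,-0.015],"twist": [0,0,0]},
  {"linear": [0,0,-0.03],"twist": [0,0,0]},
  {"linear": [0,0,-0.035],"twist": [0,0,0]},
  {"linear": [0,0,-0.03],"twist": [0,0,0]},
  {"linear": [0,0,0],"twist": [0,0,0]},
])

```text
clock: 28.95
ee_pos: [0.619, 0.3872, 0.1496]
ee_rot: [[-0.277, 0.961, 0.007], [0.961, 0.277, 0.005], [0.003, 0.008, -1.0]]
ft_force: [0.1, 0.8, -0.3]
gripper_width: 0.0136
grasp_force: 44.8
```

```bash
python3 - <<'E'
from h import *
go([*fx(.014,0),.145],93.67)
E
```

```text
t28.9 p [0.619, 0.3872, 0.1496] yaw 106.11 tilt [0.0066, 0.0049] F [0.1, 0.8, -0.3] w 0.0136 g 44.8 j7 -0.65
GO [-0.4771, -0.1428, 0.0021] norm/rows 0.498 13 twist z 0.2171
```

>>> send_rows([
  {"linear": [-0.0367,-0.011,0],"twist": [0,0,0]},
  {"linear": [-0.0367,-0.011,0],"twist": [0,0,0]},
  {"linear": [-0.0367,-0.011,0],"twist": [0,0,0]},
  {"linear": [-0.0367,-0.011,0],"twist": [0,0,0]},
  {"linear": [-0.0367,-0.011,0],"twist": [0,0,0]},
])

```text
clock: 29.37
ee_pos: [0.615, 0.192, 0.1425]
ee_rot: [[-0.278, 0.961, 0.0], [0.961, 0.278, -0.0], [-0.0, 0.0, -1.0]]
ft_force: [1.0, 0.2, -1.2]
gripper_width: 0.0135
grasp_force: 44.8
```

>>> send_rows([
  {"linear": [-0.0367,-0.011,0],"twist": [0,0,0]},
  {"linear": [-0.0367,-0.011,0],"twist": [0,0,0]},
  {"linear": [-0.0367,-0.011,0],"twist": [0,0,0]},
  {"linear": [-0.0367,-0.011,0],"twist": [0,0,0]},
  {"linear": [-0.0367,-0.011,0],"twist": [0,0,0]},
])

```text
clock: 29.78
ee_pos: [0.6132, 0.0004, 0.1426]
ee_rot: [[-0.278, 0.961, 0.0], [0.961, 0.278, -0.0], [-0.0, 0.0, -1.0]]
ft_force: [0.3, -0.2, -1.3]
gripper_width: 0.0137
grasp_force: 44.8
```

>>> send_rows([
  {"linear": [-0.0367,-0.011,0],"twist": [0,0,0]},
  {"linear": [-0.0367,-0.011,0],"twist": [0,0,0]},
  {"linear": [-0.0367,-0.011,0],"twist": [0,0,0]},
  {"linear": [0,0,0],"twist": [0,0,0.1085]},
  {"linear": [0,0,0],"twist": [0,0,0.1085]},
])

```text
clock: 30.2
ee_pos: [0.612, -0.116, 0.1422]
ee_rot: [[-0.055, 0.998, -0.0], [0.998, 0.055, -0.0], [-0.0, -0.0, -1.0]]
ft_force: [0.2, 0.7, -1.2]
gripper_width: 0.0135
grasp_force: 44.8
```

>>> send_rows([
  {"linear": [0,0,0],"twist": [0,0,0]},
  {"linear": [0,0,0],"twist": [0,0,0]},
])

```text
clock: 30.37
ee_pos: [0.6124, -0.1124, 0.1425]
ee_rot: [[-0.068, 0.998, 0.0], [0.998, 0.068, -0.0], [-0.0, 0.0, -1.0]]
ft_force: [-0.8, 0.5, -1.1]
gripper_width: 0.0136
grasp_force: 44.8
```

```bash
python3 - <<'E'
from h import *
go([*fx(.014,0),.063],93.67)
E
```

```text
t30.4 p [0.6124, -0.1124, 0.1425] yaw 93.9 tilt [0.0004, -0.0003] F [-0.8, 0.5, -1.1] w 0.0136 g 44.8 j7 -0.11
GO [0.0015, 0.0018, 0.0795] norm/rows 0.0795 2 twist z 0.0041
```

>>> send_rows([
  {"linear": [0.001,0.0015,0.03],"twist": [0,0,0.004]},
  {"linear": [0,0,0.025],"twist": [0,0,0]},
  {"linear": [0,0,0.015],"twist": [0,0,0]},
  {"linear": [0,0,0.007],"twist": [0,0,0]},
  {"linear": [0,0,0],"twist": [0,0,0]},
])

```text
clock: 30.78
ee_pos: [0.6134, -0.1111, 0.064]
ee_rot: [[-0.063, 0.998, -0.002], [0.998, 0.063, 0.001], [0.001, -0.002, -1.0]]
ft_force: [0.0, -0.5, -0.5]
gripper_width: 0.0136
grasp_force: 44.9
```

>>> send_rows([
  {"linear": [0,0,0.001],"twist": [0,0,0]},
  {"linear": [0,0,0.001],"twist": [0,0,0]},
  {"linear": [0,0,0.001],"twist": [0,0,0]},
  {"linear": [0,0,0],"twist": [0,0,0]},
])

```text
clock: 31.12
ee_pos: [0.6141, -0.1118, 0.0624]
ee_rot: [[-0.06, 0.998, 0.001], [0.998, 0.06, -0.0], [-0.0, 0.001, -1.0]]
ft_force: [0.2, 0.3, 0.4]
gripper_width: 0.0136
grasp_force: 44.9
```

```bash
python3 - <<'E'
from h import *
go([*fx(.014,0),.0623],93.67)
E
```

```text
t31.1 p [0.6141, -0.1118, 0.0624] yaw 93.46 tilt [0.0008, -0.0003] F [0.2, 0.3, 0.4] w 0.0136 g 44.9 j7 -0.17
GO [0.0011, 0.0001, 0.0001] norm/rows 0.0011 1 twist z -0.0037
```

Open, lift, and go to the third carrier with a look.

>>> send_rows([
  {"linear": [0,0,0.0005],"twist": [0,0,0]},
  {"linear": [0,0,0],"twist": [0,0,0]},
])

```text
clock: 31.28
ee_pos: [0.6142, -0.1118, 0.0623]
ee_rot: [[-0.06, 0.998, 0.001], [0.998, 0.06, -0.001], [-0.001, 0.001, -1.0]]
ft_force: [-2.4, 0.2, 8.8]
gripper_width: 0.0134
grasp_force: 44.9
```

>>> send_rows([
  {"linear": [0,0,0],"twist": [0,0,0]},
  {"linear": [0,0,0],"twist": [0,0,0]},
  {"linear": [0,0,0],"twist": [0,0,0]},
  {"linear": [0,0,0],"twist": [0,0,0]},
], hand=0.034)

```text
clock: 31.62
ee_pos: [0.6138, -0.1117, 0.0614]
ee_rot: [[-0.06, 0.998, 0.0], [0.998, 0.06, 0.0], [0.0, 0.0, -1.0]]
ft_force: [0.0, 0.3, -0.8]
gripper_width: 0.0331
grasp_force: 0.0
```

>>> send_rows([
  {"linear": [0,0,-0.02],"twist": [0,0,0]},
  {"linear": [0,0,-0.04],"twist": [0,0,0]},
  {"linear": [0,0,-0.04],"twist": [0,0,0]},
  {"linear": [0,0,-0.04],"twist": [0,0,0]},
  {"linear": [0.02,0,-0.03],"twist": [0,0,0]},
])

```text
clock: 32.03
ee_pos: [0.613, -0.0951, 0.2343]
ee_rot: [[-0.056, 0.998, 0.002], [0.998, 0.056, -0.001], [-0.002, 0.002, -1.0]]
ft_force: [0.3, -0.7, -0.0]
gripper_width: 0.0337
grasp_force: 0.0
```

>>> send_rows([
  {"linear": [0.036,0.008,0],"twist": [0,0,0]},
  {"linear": [0.036,0.008,0],"twist": [0,0,0]},
  {"linear": [0.036,0.008,0],"twist": [0,0,0]},
  {"linear": [0.036,0.008,0],"twist": [0,0,0]},
  {"linear": [0.036,0.008,0],"twist": [0,0,0]},
])

```text
clock: 32.45
ee_pos: [0.6416, 0.092, 0.2314]
ee_rot: [[-0.06, 0.998, 0.0], [0.998, 0.06, -0.0], [-0.0, 0.0, -1.0]]
ft_force: [0.4, -1.1, 1.3]
gripper_width: 0.0339
grasp_force: 0.0
```

>>> send_rows([
  {"linear": [0,0,0],"twist": [0,0,0]},
  {"linear": [0,0,0],"twist": [0,0,0]},
])

```text
clock: 32.62
ee_pos: [0.6413, 0.0931, 0.2312]
ee_rot: [[-0.064, 0.998, -0.0], [0.998, 0.064, 0.001], [0.001, -0.0, -1.0]]
ft_force: [0.3, -1.2, 0.2]
gripper_width: 0.0339
grasp_force: 0.0
```

```bash
python3 - <<'E'
from h import *
p,R,s=st(); im,c=cap('wrist','w7.png')
g=cv2.cvtColor(im,cv2.COLOR_RGB2HSV)
cs,_=cv2.findContours(cv2.inRange(g,(0,0,215),(180,30,255)),cv2.RETR_EXTERNAL,cv2.CHAIN_APPROX_NONE)
for q in cs:
    if cv2.contourArea(q)>200: 
        r=cv2.minAreaRect(q); B=np.array([onz(c,*k,.01) for k in cv2.boxPoints(r)]); e=B[1]-B[0]; print(np.round(r[0],0),np.round(B.mean(0)[:2],4),np.linalg.norm(B[1]-B[0]).round(4),np.linalg.norm(B[2]-B[1]).round(4),'ang',(np.degrees(np.arctan2(e[1],e[0]))%90).round(2))
E
```

```text
t32.6 p [0.6413, 0.0931, 0.2312] yaw 93.68 tilt [-0.0004, 0.0009] F [0.3, -1.2, 0.2] w 0.0339 g 0.0 j7 -0.41
[290. 449.] [ 0.6199 -0.1515] 0.0723 0.0627 ang 3.71
[300. 353.] [ 0.6253 -0.0418] 0.0481 0.047 ang 3.7
[357. 108.] [0.6625 0.1888] 0.0427 0.0463 ang 3.66
[457.  30.] [0.7384 0.2549] 0.0883 0.0451 ang 3.65
[120.  44.] [0.464  0.2268] 0.1937 0.0661 ang 3.65
```

View pics/w7.png

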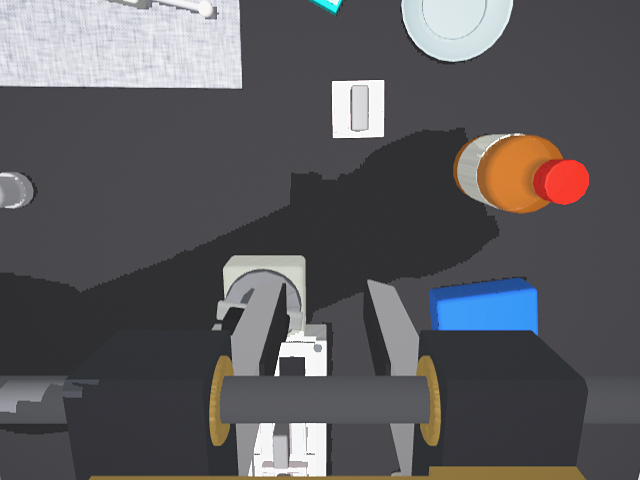

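```bash
python3 - <<'E'
from h import *
c=viewer.calibration('wrist'); print(onz(c,562,182,.14),onz(c,536,182,.14),onz(c,562,160,.14), 'label/base left', onz(c,456,170,.05))
u=np.array([np.cos(np.radians(93.7)),np.sin(np.radians(93.7))]); t=np.array([.6625,.1888])+.008*u; print(t); go([*t,.12],93.68)
E
```

```text
[0.77643954 0.14409351 0.14      ] [0.76131216 0.14316319 0.14      ] [0.77401512 0.15657256 0.14      ] label/base left [0.74108476 0.14258881 0.05      ]
[0.66198374 0.19678332]
t32.7 p [0.6416, 0.0909, 0.2311] yaw 93.53 tilt [-0.0004, -0.0] F [0.5, -1.2, 0.9] w 0.0339 g 0.0 j7 -0.41
GO [0.1044, 0.0269, 0.1111] norm/rows 0.1548 4 twist z -0.0026
```

>>> send_rows([
  {"linear": [0.035,0.009,0.005],"twist": [0,0,0]},
  {"linear": [0.035,0.009,0.005],"twist": [0,0,0]},
  {"linear": [0.034,0.009,0.03],"twist": [0,0,0]},
  {"linear": [0,0,0.03],"twist": [0,0,0]},
  {"linear": [0,0,0.03],"twist": [0,0,0]},
])

```text
clock: 33.08
ee_pos: [0.6618, 0.1932, 0.1332]
ee_rot: [[-0.061, 0.998, 0.001], [0.998, 0.061, 0.001], [0.0, 0.001, -1.0]]
ft_force: [0.3, -1.4, -0.7]
gripper_width: 0.0341
grasp_force: 0.0
```

>>> send_rows([
  {"linear": [0,0,0.03],"twist": [0,0,0]},
  {"linear": [0,0,0],"twist": [0,0,0]},
  {"linear": [0,0,0],"twist": [0,0,0]},
])

```text
clock: 33.33
ee_pos: [0.6615, 0.1909, 0.1038]
ee_rot: [[-0.059, 0.998, -0.002], [0.998, 0.059, -0.001], [-0.001, -0.002, -1.0]]
ft_force: [0.7, 0.1, 1.2]
gripper_width: 0.0338
grasp_force: 0.0
```

```bash
python3 - <<'E'
from h import *
go([.662,.1968,.0335],93.68)
E
```

```text
t33.3 p [0.6615, 0.1909, 0.1038] yaw 93.37 tilt [-0.0021, -0.0008] F [0.7, 0.1, 1.2] w 0.0338 g 0.0 j7 -0.61
GO [0.0059, 0.001, 0.0703] norm/rows 0.0706 2 twist z -0.0055
```

>>> send_rows([
  {"linear": [0.005,0,0.015],"twist": [0,0,-0.004]},
  {"linear": [0,0,0.025],"twist": [0,0,0]},
  {"linear": [0,0,0.02],"twist": [0,0,0]},
  {"linear": [0,0,0.006],"twist": [0,0,0]},
  {"linear": [0,0,0],"twist": [0,0,0]},
])

```text
clock: 33.75
ee_pos: [0.6615, 0.197, 0.0385]
ee_rot: [[-0.064, 0.998, -0.0], [0.998, 0.064, -0.0], [-0.0, -0.0, -1.0]]
ft_force: [-0.5, -0.4, 0.4]
gripper_width: 0.0336
grasp_force: 0.0
```

>>> send_rows([
  {"linear": [0,0,0],"twist": [0,0,0]},
  {"linear": [0,0,0],"twist": [0,0,0]},
])

```text
clock: 33.92
ee_pos: [0.6624, 0.1977, 0.0404]
ee_rot: [[-0.064, 0.998, 0.002], [0.998, 0.064, 0.001], [0.001, 0.002, -1.0]]
ft_force: [-0.7, 0.1, -0.1]
gripper_width: 0.0341
grasp_force: 0.0
```

```bash
python3 - <<'E'
from h import *
go([.662,.1968,.0335],93.68)
E
```

```text
t33.9 p [0.6624, 0.1977, 0.0404] yaw 93.67 tilt [0.0023, 0.0008] F [-0.7, 0.1, -0.1] w 0.0341 g 0.0 j7 -0.65
GO [-0.0009, -0.0004, 0.0069] norm/rows 0.0069 1 twist z -0.0003
```

>>> send_rows([
  {"linear": [0,0,0.004],"twist": [0,0,0]},
  {"linear": [0,0,0.003],"twist": [0,0,0]},
  {"linear": [0,0,0],"twist": [0,0,0]},
])

```text
clock: 34.17
ee_pos: [0.6613, 0.1973, 0.0311]
ee_rot: [[-0.064, 0.998, -0.0], [0.998, 0.064, -0.0], [-0.0, -0.0, -1.0]]
ft_force: [-0.3, -0.3, 0.3]
gripper_width: 0.0341
grasp_force: 0.0
```

>>> send_rows([
  {"linear": [0,0,0],"twist": [0,0,0]},
  {"linear": [0,0,0],"twist": [0,0,0]},
  {"linear": [0,0,0],"twist": [0,0,0]},
  {"linear": [0,0,0],"twist": [0,0,0]},
  {"linear": [0,0,0],"twist": [0,0,0]},
], hand=0.005, grip_force=45)

```text
clock: 34.58
ee_pos: [0.6614, 0.1974, 0.0314]
ee_rot: [[-0.064, 0.998, 0.0], [0.998, 0.064, 0.0], [0.0, 0.0, -1.0]]
ft_force: [0.2, -0.1, 0.9]
gripper_width: 0.0134
grasp_force: 44.9
```

>>> send_rows([
  {"linear": [0,0,0],"twist": [0,0,0]},
  {"linear": [0,0,0],"twist": [0,0,0]},
])

```text
clock: 34.75
ee_pos: [0.6614, 0.1974, 0.0314]
ee_rot: [[-0.064, 0.998, 0.0], [0.998, 0.064, 0.0], [0.0, 0.0, -1.0]]
ft_force: [0.9, -0.3, 1.3]
gripper_width: 0.0138
grasp_force: 44.9
```

```bash
python3 - <<'E'
from h import *
st()
E
```

```text
t34.8 p [0.6614, 0.1974, 0.0314] yaw 93.68 tilt [0.0001, 0.0001] F [0.9, -0.3, 1.3] w 0.0138 g 44.9 j7 -0.65
```

>>> send_rows([
  {"linear": [0,0,-0.015],"twist": [0,0,0]},
  {"linear": [0,0,-0.03],"twist": [0,0,0]},
  {"linear": [0,0,-0.035],"twist": [0,0,0]},
  {"linear": [0,0,-0.03],"twist": [0,0,0]},
  {"linear": [0,0,0],"twist": [0,0,0]},
])

```text
clock: 35.17
ee_pos: [0.6636, 0.1988, 0.1488]
ee_rot: [[-0.064, 0.998, 0.008], [0.998, 0.064, 0.003], [0.002, 0.008, -1.0]]
ft_force: [-0.0, 1.0, -0.9]
gripper_width: 0.0137
grasp_force: 44.9
```

```bash
python3 - <<'E'
from h import *
go([*fx(.014,.068),.145],93.67)
E
```

```text
t35.2 p [0.6636, 0.1988, 0.1488] yaw 93.69 tilt [0.0076, 0.0026] F [-0.0, 1.0, -0.9] w 0.0137 g 44.9 j7 -0.6
GO [-0.2377, -0.0692, 0.0027] norm/rows 0.2476 7 twist z 0.0003
```

>>> send_rows([
  {"linear": [-0.034,-0.0099,0],"twist": [0,0,0]},
  {"linear": [-0.034,-0.0099,0],"twist": [0,0,0]},
  {"linear": [-0.034,-0.0099,0],"twist": [0,0,0]},
  {"linear": [-0.034,-0.0099,0],"twist": [0,0,0]},
  {"linear": [-0.034,-0.0099,0],"twist": [0,0,0]},
])

```text
clock: 35.58
ee_pos: [0.6223, 0.0231, 0.1421]
ee_rot: [[-0.064, 0.998, 0.0], [0.998, 0.064, -0.0], [-0.0, 0.0, -1.0]]
ft_force: [0.2, -0.6, -1.0]
gripper_width: 0.0135
grasp_force: 44.9
```

>>> send_rows([
  {"linear": [-0.034,-0.0099,0],"twist": [0,0,0]},
  {"linear": [-0.034,-0.0095,0],"twist": [0,0,0]},
  {"linear": [0,0,0],"twist": [0,0,0]},
  {"linear": [0,0,0],"twist": [0,0,0]},
])

```text
clock: 35.92
ee_pos: [0.6077, -0.0469, 0.142]
ee_rot: [[-0.061, 0.998, 0.0], [0.998, 0.061, -0.001], [-0.001, 0.0, -1.0]]
ft_force: [0.1, 1.6, 0.8]
gripper_width: 0.0134
grasp_force: 44.9
```

```bash
python3 - <<'E'
from h import *
go([*fx(.014,.068),.063],93.67)
E
```

```text
t35.9 p [0.6077, -0.0469, 0.142] yaw 93.48 tilt [0.0002, -0.0009] F [0.1, 1.6, 0.8] w 0.0134 g 44.9 j7 -0.24
GO [0.0039, 0.0023, 0.079] norm/rows 0.0791 2 twist z -0.0034
```

>>> send_rows([
  {"linear": [0.003,0.002,0.025],"twist": [0,0,-0.002]},
  {"linear": [0,0,0.025],"twist": [0,0,0]},
  {"linear": [0,0,0.015],"twist": [0,0,0]},
  {"linear": [0,0,0.01],"twist": [0,0,0]},
  {"linear": [0,0,0.002],"twist": [0,0,0]},
])

```text
clock: 36.33
ee_pos: [0.6091, -0.0405, 0.063]
ee_rot: [[-0.067, 0.998, -0.002], [0.998, 0.067, 0.001], [0.001, -0.002, -1.0]]
ft_force: [-0.2, 0.3, -1.2]
gripper_width: 0.0138
grasp_force: 44.9
```

>>> send_rows([
  {"linear": [0,0,0.001],"twist": [0,0,0]},
  {"linear": [0,0,0],"twist": [0,0,0]},
  {"linear": [0,0,0],"twist": [0,0,0]},
])

```text
clock: 36.58
ee_pos: [0.6103, -0.0413, 0.0643]
ee_rot: [[-0.066, 0.998, 0.001], [0.998, 0.066, -0.0], [-0.0, 0.001, -1.0]]
ft_force: [-0.8, -0.2, -0.6]
gripper_width: 0.0134
grasp_force: 44.9
```

```bash
python3 - <<'E'
from h import *
go([*fx(.014,.068),.0614],93.67)
E
```

```text
t36.6 p [0.6103, -0.0413, 0.0643] yaw 93.8 tilt [0.0013, -0.0001] F [-0.8, -0.2, -0.6] w 0.0134 g 44.9 j7 -0.3
GO [-0.0016, -0.0006, 0.0029] norm/rows 0.0034 1 twist z 0.0023
```

>>> send_rows([
  {"linear": [-0.001,0,0.0015],"twist": [0,0,0.002]},
  {"linear": [0,0,0.0015],"twist": [0,0,0]},
  {"linear": [0,0,0],"twist": [0,0,0]},
])

```text
clock: 36.83
ee_pos: [0.6102, -0.0427, 0.0613]
ee_rot: [[-0.064, 0.998, 0.001], [0.998, 0.064, -0.001], [-0.001, 0.001, -1.0]]
ft_force: [-4.4, -1.6, 13.0]
gripper_width: 0.0138
grasp_force: 44.9
```

>>> send_rows([
  {"linear": [0,0,0],"twist": [0,0,0]},
  {"linear": [0,0,0],"twist": [0,0,0]},
  {"linear": [0,0,0],"twist": [0,0,0]},
  {"linear": [0,0,0],"twist": [0,0,0]},
], hand=0.034)

```text
clock: 37.17
ee_pos: [0.6097, -0.0425, 0.0603]
ee_rot: [[-0.064, 0.998, -0.0], [0.998, 0.064, 0.0], [0.0, -0.0, -1.0]]
ft_force: [0.4, -0.3, -0.1]
gripper_width: 0.0332
grasp_force: 0.0
```

>>> send_rows([
  {"linear": [0,0,-0.02],"twist": [0,0,0]},
  {"linear": [0,0,-0.04],"twist": [0,0,0]},
  {"linear": [0,0,-0.04],"twist": [0,0,0]},
  {"linear": [-0.01,0,-0.04],"twist": [0,0,0]},
  {"linear": [-0.025,0,-0.03],"twist": [0,0,0]},
])

```text
clock: 37.58
ee_pos: [0.6124, -0.074, 0.234]
ee_rot: [[-0.069, 0.998, 0.003], [0.998, 0.069, 0.001], [0.001, 0.003, -1.0]]
ft_force: [0.5, 0.6, 0.8]
gripper_width: 0.0338
grasp_force: 0.0
```

>>> send_rows([
  {"linear": [-0.03,0,-0.025],"twist": [0,0,0]},
  {"linear": [-0.03,0,-0.02],"twist": [0,0,0]},
  {"linear": [-0.02,0,0],"twist": [0,0,0]},
  {"linear": [0,0,0],"twist": [0,0,0]},
  {"linear": [0,0,0],"twist": [0,0,0]},
], hand=0.05)

```text
clock: 38.0
ee_pos: [0.6169, -0.1583, 0.275]
ee_rot: [[-0.062, 0.998, -0.0], [0.998, 0.062, 0.0], [0.0, -0.0, -1.0]]
ft_force: [0.4, 0.5, -0.2]
gripper_width: 0.0499
grasp_force: 0.0
```

```bash
python3 - <<'E'
from h import *
st(); im,c=cap('wrist','w8.png')
for n,P in (('plate corners',[[-.055,.095],[.055,.095]]),):
    for q in P: print(n,proj(c,[*fx(*q),.03]))
print('knob axis top',proj(c,[*fx(0,.13),.094]))
for y in(-.06,0,.06): print('carrier',y,proj(c,[*fx(.014,y),.06]))
E
```

```text
t38.0 p [0.6169, -0.1583, 0.275] yaw 93.57 tilt [-0.0003, 0.0001] F [0.4, 0.5, -0.2] w 0.0499 g 0.0 j7 0.02
plate corners [246.64849746  52.81996239]
plate corners [372.25692929  52.51961678]
knob axis top [305.76357411 -17.66606951]
carrier -0.06 [325.71284389 232.9588987 ]
carrier 0 [325.61794671 164.8022169 ]
carrier 0.06 [325.51543712  91.17817313]
```

View pics/w8.png

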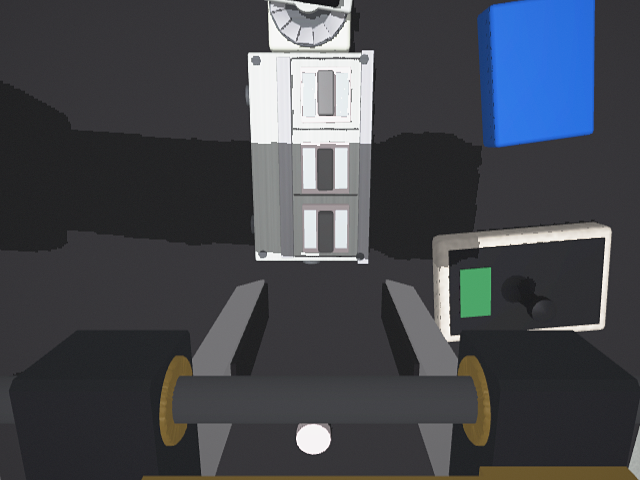

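>>> send_rows([
  {"linear": [0.0308,-0.0176,0.003],"twist": [0,0,0]},
  {"linear": [0.0308,-0.0176,0.003],"twist": [0,0,0]},
  {"linear": [0.0308,-0.0176,0.003],"twist": [0,0,0]},
  {"linear": [0.0308,-0.0176,0.003],"twist": [0,0,0]},
  {"linear": [0.0308,-0.0176,0.003],"twist": [0,0,0]},
])

```text
clock: 38.47
ee_pos: [0.5178, -0.0066, 0.2597]
ee_rot: [[-0.066, 0.998, -0.001], [0.998, 0.066, -0.0], [0.0, -0.001, -1.0]]
ft_force: [-0.0, 0.9, 1.2]
gripper_width: 0.05
grasp_force: 0.0
```

>>> send_rows([
  {"linear": [0.0308,-0.0176,0.003],"twist": [0,0,0]},
  {"linear": [0,0,0],"twist": [0,0,0.123]},
  {"linear": [0,0,0],"twist": [0,0,0.123]},
  {"linear": [0,0,0],"twist": [0,0,0.123]},
  {"linear": [0,0,0],"twist": [0,0,0.123]},
])

```text
clock: 38.88
ee_pos: [0.4993, 0.0218, 0.2571]
ee_rot: [[0.418, 0.908, -0.0], [0.908, -0.418, -0.0], [-0.0, -0.0, -1.0]]
ft_force: [0.3, -1.2, -0.3]
gripper_width: 0.0499
grasp_force: 0.0
```

>>> send_rows([
  {"linear": [0,0,0],"twist": [0,0,0.123]},
  {"linear": [0,0,0],"twist": [0,0,0.123]},
  {"linear": [0,0,0],"twist": [0,0,0.123]},
  {"linear": [0,0,0],"twist": [0,0,0.123]},
  {"linear": [0,0,0],"twist": [0,0,0.123]},
])

```text
clock: 39.3
ee_pos: [0.4993, 0.0218, 0.257]
ee_rot: [[0.866, 0.5, -0.001], [0.5, -0.866, 0.0], [-0.001, -0.001, -1.0]]
ft_force: [-0.4, 0.7, 0.4]
gripper_width: 0.05
grasp_force: 0.0
```

>>> send_rows([
  {"linear": [0,0,0],"twist": [0,0,0.123]},
  {"linear": [0,0,0],"twist": [0,0,0.123]},
  {"linear": [0,0,0],"twist": [0,0,0.123]},
  {"linear": [0,0,0],"twist": [0,0,0.123]},
  {"linear": [0,0,0],"twist": [0,0,0.123]},
])

```text
clock: 39.72
ee_pos: [0.4993, 0.0218, 0.257]
ee_rot: [[0.996, -0.091, -0.001], [-0.091, -0.996, 0.0], [-0.001, -0.0, -1.0]]
ft_force: [-0.2, 0.1, 0.6]
gripper_width: 0.0502
grasp_force: 0.0
```

>>> send_rows([
  {"linear": [0,0,0],"twist": [0,0,0]},
  {"linear": [0,0,0],"twist": [0,0,0]},
])

```text
clock: 39.88
ee_pos: [0.4995, 0.0214, 0.2571]
ee_rot: [[0.997, -0.081, -0.0], [-0.081, -0.997, -0.0], [-0.0, 0.0, -1.0]]
ft_force: [-0.2, 0.6, 0.2]
gripper_width: 0.0498
grasp_force: 0.0
```

```bash
python3 - <<'E'
from h import *
st(); im,c=cap('wrist','w9.png')
print('axis top',proj(c,[*fx(0,.13),.094]))
x=im[60:260,220:420]; cv2.imwrite('pics/w9c.png',cv2.resize(x,None,fx=3,fy=3,interpolation=cv2.INTER_CUBIC)[...,::-1])
E
```

```text
t39.9 p [0.4995, 0.0214, 0.2571] yaw -4.66 tilt [-0.0004, -0.0] F [-0.2, 0.6, 0.2] w 0.0498 g 0.0 j7 -1.87
axis top [319.10626177 104.3331602 ]
```

View pics/w9c.png

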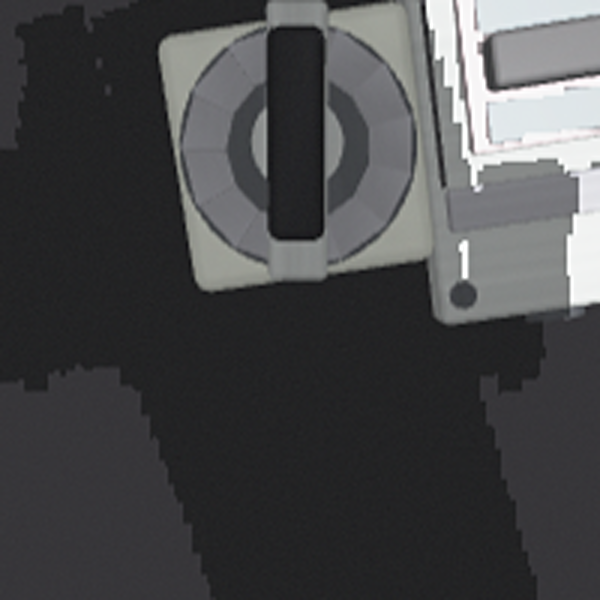

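>>> send_rows([
  {"linear": [0.0308,-0.0014,0.01],"twist": [0,0,0]},
  {"linear": [0.0308,-0.0014,0.02],"twist": [0,0,0]},
  {"linear": [0.0308,-0.0014,0.02],"twist": [0,0,0]},
  {"linear": [0,0,0.035],"twist": [0,0,0]},
  {"linear": [0,0,0.035],"twist": [0,0,0]},
])

```text
clock: 40.35
ee_pos: [0.5934, 0.0172, 0.1358]
ee_rot: [[0.997, -0.082, 0.001], [-0.082, -0.997, 0.001], [0.001, -0.001, -1.0]]
ft_force: [-0.1, -0.4, 0.1]
gripper_width: 0.05
grasp_force: 0.0
```

>>> send_rows([
  {"linear": [0,0,0.015],"twist": [0,0,0]},
  {"linear": [0,0,0],"twist": [0,0,0]},
  {"linear": [0,0,0],"twist": [0,0,0]},
])

```text
clock: 40.6
ee_pos: [0.5921, 0.0171, 0.1223]
ee_rot: [[0.996, -0.084, -0.001], [-0.084, -0.996, 0.001], [-0.001, -0.001, -1.0]]
ft_force: [0.7, -0.2, 0.2]
gripper_width: 0.0502
grasp_force: 0.0
```

```bash
python3 - <<'E'
from h import *
go([*fx(0,.13),.087],-4.7)
E
```

```text
t40.6 p [0.5921, 0.0171, 0.1223] yaw -4.81 tilt [-0.0011, 0.0006] F [0.7, -0.2, 0.2] w 0.0502 g 0.0 j7 -1.99
GO [-0.0003, -0.001, 0.0353] norm/rows 0.0353 1 twist z -0.0018
```

>>> send_rows([
  {"linear": [0,-0.001,0.015],"twist": [0,0,0]},
  {"linear": [0,0,0.015],"twist": [0,0,0]},
  {"linear": [0,0,0.005],"twist": [0,0,0]},
  {"linear": [0,0,0],"twist": [0,0,0]},
  {"linear": [0,0,0],"twist": [0,0,0]},
])

```text
clock: 41.02
ee_pos: [0.593, 0.0178, 0.0887]
ee_rot: [[0.996, -0.086, 0.001], [-0.086, -0.996, 0.0], [0.001, -0.0, -1.0]]
ft_force: [0.2, -0.3, 0.2]
gripper_width: 0.05
grasp_force: 0.0
```

>>> send_rows([
  {"linear": [0,0,0],"twist": [0,0,0]},
  {"linear": [0,0,0],"twist": [0,0,0]},
  {"linear": [0,0,0],"twist": [0,0,0]},
  {"linear": [0,0,0],"twist": [0,0,0]},
  {"linear": [0,0,0],"twist": [0,0,0]},
], hand=0.005, grip_force=55)

```text
clock: 41.43
ee_pos: [0.5925, 0.0177, 0.0875]
ee_rot: [[0.996, -0.087, 0.0], [-0.087, -0.996, 0.0], [0.0, -0.0, -1.0]]
ft_force: [0.3, 0.3, -0.4]
gripper_width: 0.02
grasp_force: 0.0
```

>>> send_rows([
  {"linear": [0,0,0],"twist": [0,0,0]},
  {"linear": [0,0,0],"twist": [0,0,0]},
  {"linear": [0,0,0],"twist": [0,0,0]},
  {"linear": [0,0,0],"twist": [0,0,0]},
])

```text
clock: 41.77
ee_pos: [0.5925, 0.0184, 0.0875]
ee_rot: [[0.996, -0.086, 0.0], [-0.086, -0.996, 0.001], [0.0, -0.001, -1.0]]
ft_force: [0.5, 5.1, 1.3]
gripper_width: 0.0135
grasp_force: 55.0
```

```bash
python3 - <<'E'
from h import *
p,R,s=st(); print(np.round(s['ft_torque'],3))
E
```

```text
t41.8 p [0.5925, 0.0184, 0.0875] yaw -4.94 tilt [0.0004, 0.0008] F [0.5, 5.1, 1.3] w 0.0135 g 55.0 j7 -2.02
[ 1.27  -0.099 -0.036]
```

>>> send_rows([
  {"linear": [0,0,0],"twist": [0,0,-0.08]},
  {"linear": [0,0,0],"twist": [0,0,-0.08]},
  {"linear": [0,0,0],"twist": [0,0,-0.08]},
  {"linear": [0,0,0],"twist": [0,0,-0.08]},
  {"linear": [0,0,0],"twist": [0,0,-0.08]},
])

```text
clock: 42.18
ee_pos: [0.5925, 0.0183, 0.0875]
ee_rot: [[0.95, 0.312, 0.0], [0.312, -0.95, 0.001], [0.001, -0.001, -1.0]]
ft_force: [-0.3, 5.6, 1.2]
gripper_width: 0.0135
grasp_force: 55.0
```

>>> send_rows([
  {"linear": [0,0,0],"twist": [0,0,-0.08]},
  {"linear": [0,0,0],"twist": [0,0,-0.08]},
  {"linear": [0,0,0],"twist": [0,0,-0.08]},
  {"linear": [0,0,0],"twist": [0,0,-0.08]},
  {"linear": [0,0,0],"twist": [0,0,-0.08]},
])

```text
clock: 42.6
ee_pos: [0.5926, 0.0183, 0.0874]
ee_rot: [[0.754, 0.657, 0.0], [0.657, -0.754, 0.001], [0.001, -0.0, -1.0]]
ft_force: [0.1, 6.1, 0.5]
gripper_width: 0.0135
grasp_force: 55.0
```

```bash
python3 - <<'E'
from h import *
p,R,s=st(); print(np.round(s['ft_torque'],3))
E
```

```text
t42.6 p [0.5926, 0.0183, 0.0874] yaw 41.1 tilt [0.0004, 0.0009] F [0.1, 6.1, 0.5] w 0.0135 g 55.0 j7 -1.32
[ 1.242 -0.174 -0.204]
```

>>> send_rows([
  {"linear": [0,0,0],"twist": [0,0,-0.08]},
  {"linear": [0,0,0],"twist": [0,0,-0.08]},
  {"linear": [0,0,0],"twist": [0,0,-0.08]},
  {"linear": [0,0,0],"twist": [0,0,-0.08]},
  {"linear": [0,0,0],"twist": [0,0,-0.08]},
])

```text
clock: 43.02
ee_pos: [0.5926, 0.0183, 0.0876]
ee_rot: [[0.438, 0.899, 0.0], [0.899, -0.438, 0.001], [0.001, -0.0, -1.0]]
ft_force: [-0.5, 5.7, 0.8]
gripper_width: 0.0133
grasp_force: 55.0
```

>>> send_rows([
  {"linear": [0,0,0],"twist": [0,0,-0.08]},
  {"linear": [0,0,0],"twist": [0,0,-0.08]},
  {"linear": [0,0,0],"twist": [0,0,-0.08]},
  {"linear": [0,0,0],"twist": [0,0,-0.08]},
  {"linear": [0,0,0],"twist": [0,0,-0.08]},
])

```text
clock: 43.43
ee_pos: [0.5926, 0.0182, 0.0875]
ee_rot: [[0.053, 0.999, 0.0], [0.999, -0.053, 0.001], [0.001, 0.0, -1.0]]
ft_force: [1.5, 4.6, 1.9]
gripper_width: 0.0139
grasp_force: 55.0
```

>>> send_rows([
  {"linear": [0,0,0],"twist": [0,0,-0.06]},
  {"linear": [0,0,0],"twist": [0,0,0]},
  {"linear": [0,0,0],"twist": [0,0,0]},
])

```text
clock: 43.68
ee_pos: [0.5926, 0.0182, 0.0875]
ee_rot: [[-0.003, 1.0, 0.001], [1.0, 0.003, 0.001], [0.001, 0.001, -1.0]]
ft_force: [0.2, 5.6, 3.8]
gripper_width: 0.0136
grasp_force: 55.0
```

```bash
python3 - <<'E'
from h import *
p,R,s=st(); print(np.round(s['ft_torque'],3)); go([*fx(0,.13),.0875])
im,c=cap('top','t3.png'); im,c=cap('scene','s3.png')
# jaw edge on top view: fixture-x profile
im=cv2.imread('pics/t3.png',0); c=viewer.calibration('top')
b=cv2.imread('pics/top0.png',0)
for y in(.03,-.03):
    pr=[]
    for I in(b,im):
        u=[proj(c,[*fx(x,y),.038]) for x in np.arange(-.05,.045,.002)]
        pr.append([int(cv2.getRectSubPix(I,(1,1),(float(q[0]),float(q[1])))[0,0]) for q in u])
    print(pr)
E
```

```text
t43.7 p [0.5926, 0.0182, 0.0875] yaw 90.15 tilt [0.0005, 0.001] F [0.2, 5.6, 3.8] w 0.0136 g 55.0 j7 -0.58
[1.341 0.098 0.149]
t43.7 p [0.5926, 0.0182, 0.0875] yaw 90.15 tilt [0.0005, 0.001] F [0.2, 5.6, 3.8] w 0.0136 g 55.0 j7 -0.58
GO [-0.0001, -0.0008, 0.0] norm/rows 0.0008 1 twist z 0.0
[[255, 255, 255, 255, 255, 255, 255, 255, 255, 251, 250, 254, 254, 254, 253, 254, 249, 229, 195, 201, 204, 213, 229, 246, 248, 246, 242, 238, 230, 216, 198, 191, 220, 234, 226, 220, 223, 227, 237, 236, 220, 227, 237, 240, 227, 206, 193, 212], [81, 83, 86, 87, 89, 91, 92, 94, 96, 97, 98, 98, 100, 100, 102, 103, 103, 104, 106, 108, 107, 108, 109, 109, 110, 112, 112, 112, 113, 114, 115, 117, 117, 117, 117, 117, 118, 119, 119, 119, 120, 120, 121, 121, 122, 124, 123, 123]]
[[255, 255, 255, 255, 255, 255, 255, 255, 255, 248, 211, 248, 255, 255, 254, 253, 247, 218, 227, 236, 239, 242, 223, 211, 199, 213, 237, 243, 243, 242, 243, 240, 233, 220, 214, 225, 226, 225, 238, 236, 239, 229, 211, 195, 186, 240, 210, 210], [118, 118, 117, 117, 120, 121, 121, 121, 122, 122, 122, 124, 123, 123, 124, 125, 125, 124, 125, 125, 125, 126, 126, 125, 126, 127, 126, 126, 127, 128, 128, 127, 127, 127, 128, 127, 126, 127, 128, 128, 127, 127, 127, 126, 127, 127, 127, 126]]
```

>>> send_rows([
  {"linear": [0,0,0],"twist": [0,0,0.08]},
  {"linear": [0,0,0],"twist": [0,0,0.08]},
  {"linear": [0,0,0],"twist": [0,0,0.08]},
  {"linear": [0,0,0],"twist": [0,0,0.08]},
  {"linear": [0,0,0],"twist": [0,0,0.08]},
])

```text
clock: 44.2
ee_pos: [0.5925, 0.0183, 0.0875]
ee_rot: [[0.391, 0.92, 0.0], [0.92, -0.391, 0.001], [0.001, 0.0, -1.0]]
ft_force: [0.7, 5.8, 2.0]
gripper_width: 0.0136
grasp_force: 55.0
```

>>> send_rows([
  {"linear": [0,0,0],"twist": [0,0,0.08]},
  {"linear": [0,0,0],"twist": [0,0,0.08]},
  {"linear": [0,0,0],"twist": [0,0,0.08]},
  {"linear": [0,0,0],"twist": [0,0,0.08]},
  {"linear": [0,0,0],"twist": [0,0,0.08]},
])

```text
clock: 44.62
ee_pos: [0.5925, 0.0183, 0.0875]
ee_rot: [[0.719, 0.695, 0.0], [0.695, -0.719, 0.001], [0.001, -0.0, -1.0]]
ft_force: [0.9, 5.0, 2.4]
gripper_width: 0.0136
grasp_force: 55.0
```

```bash
python3 - <<'E'
from h import *
p,R,s=st(); print(np.round(s['ft_torque'],3))
E
```

```text
t44.6 p [0.5925, 0.0183, 0.0875] yaw 44.06 tilt [0.0003, 0.0007] F [0.9, 5.0, 2.4] w 0.0136 g 55.0 j7 -1.28
[1.499 0.233 0.265]
```

>>> send_rows([
  {"linear": [0,0,0],"twist": [0,0,0.08]},
  {"linear": [0,0,0],"twist": [0,0,0.08]},
  {"linear": [0,0,0],"twist": [0,0,0.08]},
  {"linear": [0,0,0],"twist": [0,0,0.08]},
  {"linear": [0,0,0],"twist": [0,0,0.08]},
])

```text
clock: 45.03
ee_pos: [0.5924, 0.0184, 0.0875]
ee_rot: [[0.933, 0.361, 0.0], [0.361, -0.933, 0.001], [0.001, -0.001, -1.0]]
ft_force: [-0.6, 5.4, 2.4]
gripper_width: 0.0134
grasp_force: 55.0
```

>>> send_rows([
  {"linear": [0,0,0],"twist": [0,0,0.08]},
  {"linear": [0,0,0],"twist": [0,0,0.08]},
  {"linear": [0,0,0],"twist": [0,0,0.08]},
  {"linear": [0,0,0],"twist": [0,0,0.08]},
  {"linear": [0,0,0],"twist": [0,0,0.08]},
])

```text
clock: 45.45
ee_pos: [0.5924, 0.0185, 0.0875]
ee_rot: [[1.0, -0.031, 0.0], [-0.031, -1.0, 0.001], [0.0, -0.001, -1.0]]
ft_force: [-1.0, 6.5, 2.1]
gripper_width: 0.0138
grasp_force: 55.0
```

```bash
python3 - <<'E'
from h import *
p,R,s=st(); print(np.round(s['ft_torque'],3))
E
```

```text
t45.5 p [0.5924, 0.0185, 0.0875] yaw -1.77 tilt [0.0002, 0.0008] F [-1.0, 6.5, 2.1] w 0.0138 g 55.0 j7 -1.97
[1.624 0.136 0.277]
```

>>> send_rows([
  {"linear": [0,0,0],"twist": [0,0,0.08]},
  {"linear": [0,0,0],"twist": [0,0,0.08]},
  {"linear": [0,0,0],"twist": [0,0,0.08]},
  {"linear": [0,0,0],"twist": [0,0,0.08]},
  {"linear": [0,0,0],"twist": [0,0,0.08]},
])

```text
clock: 45.87
ee_pos: [0.5925, 0.0186, 0.0875]
ee_rot: [[0.909, -0.418, 0.0], [-0.418, -0.909, 0.001], [-0.0, -0.001, -1.0]]
ft_force: [-1.3, 6.8, 1.2]
gripper_width: 0.0133
grasp_force: 55.0
```

>>> send_rows([
  {"linear": [0,0,0],"twist": [0,0,0.08]},
  {"linear": [0,0,0],"twist": [0,0,0.08]},
  {"linear": [0,0,0],"twist": [0,0,0.08]},
  {"linear": [0,0,0],"twist": [0,0,0]},
])

```text
clock: 46.2
ee_pos: [0.5925, 0.0186, 0.0875]
ee_rot: [[0.782, -0.623, 0.0], [-0.623, -0.782, 0.001], [-0.0, -0.001, -1.0]]
ft_force: [0.6, 5.2, 1.6]
gripper_width: 0.0136
grasp_force: 55.0
```

```bash
python3 - <<'E'
from h import *
p,R,s=st(); print(np.round(s['ft_torque'],3))
E
```

```text
t46.2 p [0.5925, 0.0186, 0.0875] yaw -38.52 tilt [0.0004, 0.0008] F [0.6, 5.2, 1.6] w 0.0136 g 55.0 j7 -2.53
[ 1.573 -0.103  0.089]
```

>>> send_rows([
  {"linear": [0,0,0],"twist": [0,0,-0.1]},
  {"linear": [0,0,0],"twist": [0,0,-0.1]},
  {"linear": [0,0,0],"twist": [0,0,-0.1]},
  {"linear": [0,0,0],"twist": [0,0,-0.1]},
  {"linear": [0,0,0],"twist": [0,0,-0.1]},
])

```text
clock: 46.62
ee_pos: [0.5924, 0.0184, 0.0875]
ee_rot: [[0.987, -0.162, 0.0], [-0.162, -0.987, 0.001], [0.0, -0.001, -1.0]]
ft_force: [0.9, 5.8, 1.7]
gripper_width: 0.0134
grasp_force: 55.0
```

>>> send_rows([
  {"linear": [0,0,0],"twist": [0,0,-0.1]},
  {"linear": [0,0,0],"twist": [0,0,-0.1]},
  {"linear": [0,0,0],"twist": [0,0,-0.1]},
  {"linear": [0,0,0],"twist": [0,0,-0.1]},
  {"linear": [0,0,0],"twist": [0,0,-0.1]},
])

```text
clock: 47.03
ee_pos: [0.5924, 0.0183, 0.0875]
ee_rot: [[0.944, 0.331, 0.0], [0.331, -0.944, 0.001], [0.0, -0.001, -1.0]]
ft_force: [0.0, 6.8, 2.6]
gripper_width: 0.0138
grasp_force: 55.0
```

>>> send_rows([
  {"linear": [0,0,0],"twist": [0,0,-0.1]},
  {"linear": [0,0,0],"twist": [0,0,-0.1]},
  {"linear": [0,0,0],"twist": [0,0,-0.1]},
  {"linear": [0,0,0],"twist": [0,0,-0.1]},
  {"linear": [0,0,0],"twist": [0,0,-0.1]},
])

```text
clock: 47.45
ee_pos: [0.5925, 0.0183, 0.0875]
ee_rot: [[0.669, 0.743, 0.0], [0.743, -0.669, 0.001], [0.001, -0.0, -1.0]]
ft_force: [-0.2, 6.3, 1.4]
gripper_width: 0.014
grasp_force: 55.0
```

```bash
python3 - <<'E'
from h import *
p,R,s=st(); print(np.round(s['ft_torque'],3)); cap('scene','s4.png')
E
```

```text
t47.5 p [0.5925, 0.0183, 0.0875] yaw 47.99 tilt [0.0003, 0.0008] F [-0.2, 6.3, 1.4] w 0.014 g 55.0 j7 -1.22
[ 1.365  0.084 -0.109]
```

>>> send_rows([
  {"linear": [0,0,0],"twist": [0,0,0.08]},
  {"linear": [0,0,0],"twist": [0,0,0.08]},
  {"linear": [0,0,0],"twist": [0,0,0.08]},
  {"linear": [0,0,0],"twist": [0,0,0.08]},
  {"linear": [0,0,0],"twist": [0,0,0.08]},
])

```text
clock: 47.92
ee_pos: [0.5924, 0.0183, 0.0875]
ee_rot: [[0.909, 0.416, 0.0], [0.416, -0.909, 0.001], [0.001, -0.001, -1.0]]
ft_force: [-0.6, 6.3, 2.7]
gripper_width: 0.0133
grasp_force: 55.0
```

>>> send_rows([
  {"linear": [0,0,0],"twist": [0,0,0.08]},
  {"linear": [0,0,0],"twist": [0,0,0.08]},
  {"linear": [0,0,0],"twist": [0,0,0.08]},
  {"linear": [0,0,0],"twist": [0,0,0.08]},
  {"linear": [0,0,0],"twist": [0,0,0.05]},
])

```text
clock: 48.33
ee_pos: [0.5924, 0.0185, 0.0875]
ee_rot: [[0.998, 0.059, 0.0], [0.059, -0.998, 0.001], [0.0, -0.001, -1.0]]
ft_force: [-0.7, 5.4, 1.6]
gripper_width: 0.0137
grasp_force: 55.1
```

```bash
python3 - <<'E'
from h import *
p,R,s=st(); print(np.round(s['ft_torque'],3))
E
```

```text
t48.3 p [0.5924, 0.0185, 0.0875] yaw 3.36 tilt [0.0003, 0.0008] F [-0.7, 5.4, 1.6] w 0.0137 g 55.1 j7 -1.89
[1.588 0.096 0.364]
```

>>> send_rows([
  {"linear": [0,0,0],"twist": [0,0,0.05]},
  {"linear": [0,0,0],"twist": [0,0,0.05]},
  {"linear": [0,0,0],"twist": [0,0,0.05]},
])

```text
clock: 48.58
ee_pos: [0.5924, 0.0185, 0.0875]
ee_rot: [[0.996, -0.088, 0.0], [-0.088, -0.996, 0.001], [0.0, -0.001, -1.0]]
ft_force: [-0.2, 5.8, 3.4]
gripper_width: 0.0138
grasp_force: 56.4
```

```bash
python3 - <<'E'
from h import *
p,R,s=st(); print(np.round(s['ft_torque'],3))
E
```

```text
t48.6 p [0.5924, 0.0185, 0.0875] yaw -5.07 tilt [0.0003, 0.0007] F [-0.2, 5.8, 3.4] w 0.0138 g 56.4 j7 -2.02
[1.641 0.077 1.016]
```

>>> send_rows([
  {"linear": [0,0,0],"twist": [0,0,0.03]},
  {"linear": [0,0,0],"twist": [0,0,0]},
  {"linear": [0,0,0],"twist": [0,0,0]},
])

```text
clock: 48.83
ee_pos: [0.5924, 0.0186, 0.0875]
ee_rot: [[0.993, -0.116, 0.0], [-0.116, -0.993, 0.0], [0.0, -0.001, -1.0]]
ft_force: [0.4, 5.8, 3.2]
gripper_width: 0.0139
grasp_force: 56.7
```

```bash
python3 - <<'E'
from h import *
p,R,s=st(); print(np.round(s['ft_torque'],3))
E
```

```text
t48.8 p [0.5924, 0.0186, 0.0875] yaw -6.64 tilt [0.0003, 0.0005] F [0.4, 5.8, 3.2] w 0.0139 g 56.7 j7 -2.05
[1.592 0.056 1.094]
```

>>> send_rows([
  {"linear": [0,0,0],"twist": [0,0,-0.02]},
  {"linear": [0,0,0],"twist": [0,0,-0.02]},
  {"linear": [0,0,0],"twist": [0,0,0]},
])

```text
clock: 49.08
ee_pos: [0.5925, 0.0185, 0.0875]
ee_rot: [[0.997, -0.075, 0.0], [-0.075, -0.997, 0.001], [0.0, -0.001, -1.0]]
ft_force: [-1.0, 5.8, 2.6]
gripper_width: 0.0134
grasp_force: 55.5
```

>>> send_rows([
  {"linear": [0,0,0],"twist": [0,0,0]},
  {"linear": [0,0,0],"twist": [0,0,0]},
  {"linear": [0,0,0],"twist": [0,0,0]},
  {"linear": [0,0,0],"twist": [0,0,0]},
  {"linear": [0,0,0],"twist": [0,0,0]},
], hand=0.05)

```text
clock: 49.5
ee_pos: [0.5924, 0.0173, 0.0872]
ee_rot: [[0.997, -0.077, -0.0], [-0.077, -0.997, -0.0], [-0.0, 0.0, -1.0]]
ft_force: [-1.3, 0.5, -0.5]
gripper_width: 0.0434
grasp_force: 0.0
```

>>> send_rows([
  {"linear": [0,0,-0.015],"twist": [0,0,0]},
  {"linear": [0,0,-0.035],"twist": [0,0,0]},
  {"linear": [0,0,-0.04],"twist": [0,0,0]},
  {"linear": [0,0,-0.04],"twist": [0,0,0]},
  {"linear": [0,0.03,-0.02],"twist": [0,0,0]},
])

```text
clock: 49.92
ee_pos: [0.5913, -0.0069, 0.2423]
ee_rot: [[0.998, -0.07, 0.005], [-0.07, -0.998, 0.002], [0.005, -0.002, -1.0]]
ft_force: [0.8, 1.7, 0.6]
gripper_width: 0.0499
grasp_force: 0.0
```

>>> send_rows([
  {"linear": [-0.02,0.035,0],"twist": [0,0,0]},
  {"linear": [-0.02,0.035,0],"twist": [0,0,0]},
  {"linear": [-0.02,0.02,0],"twist": [0,0,0]},
  {"linear": [0,0,0],"twist": [0,0,0]},
  {"linear": [0,0,0],"twist": [0,0,0]},
])

```text
clock: 50.33
ee_pos: [0.5227, -0.0988, 0.2376]
ee_rot: [[0.997, -0.08, 0.0], [-0.08, -0.997, -0.001], [0.0, 0.001, -1.0]]
ft_force: [0.3, 0.3, -1.1]
gripper_width: 0.0499
grasp_force: 0.0
```

```bash
python3 - <<'E'
from h import *
st(); im,c=cap('wrist','w10.png')
for x in(-.0167,.0013,.045): print(x,[proj(c,[*fx(x,y),.038]).round(1).tolist() for y in(.09,.03,-.03,-.09)])
cap('top','t5.png')
a=im[20:320,130:530]; cv2.imwrite('pics/w10c.png',cv2.resize(a,None,fx=2,fy=2,interpolation=cv2.INTER_CUBIC)[...,::-1])
E
```

```text
t50.3 p [0.5227, -0.0988, 0.2376] yaw -4.57 tilt [0.0002, -0.0009] F [0.3, 0.3, -1.1] w 0.0499 g 0.0 j7 -1.66
-0.0167 [[227.6, 163.2], [299.4, 152.5], [372.1, 141.7], [445.6, 130.8]]
0.0013 [[223.2, 141.0], [295.9, 130.0], [369.4, 119.0], [443.8, 107.8]]
0.045 [[212.2, 84.7], [287.1, 73.1], [362.8, 61.4], [439.5, 49.5]]
```

View pics/w10c.png

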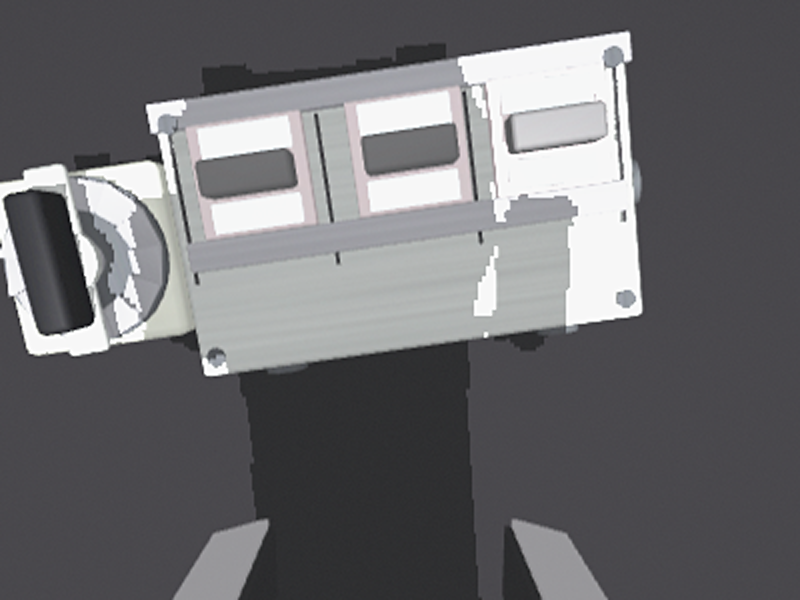

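```bash
python3 - <<'E'
import cv2
a=cv2.imread('pics/t5.png')[90:320,150:480]; cv2.imwrite('pics/t5c.png',cv2.resize(a,None,fx=2.4,fy=2.4,interpolation=cv2.INTER_CUBIC))
E
```

```text
(no output)
```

View pics/t5c.png

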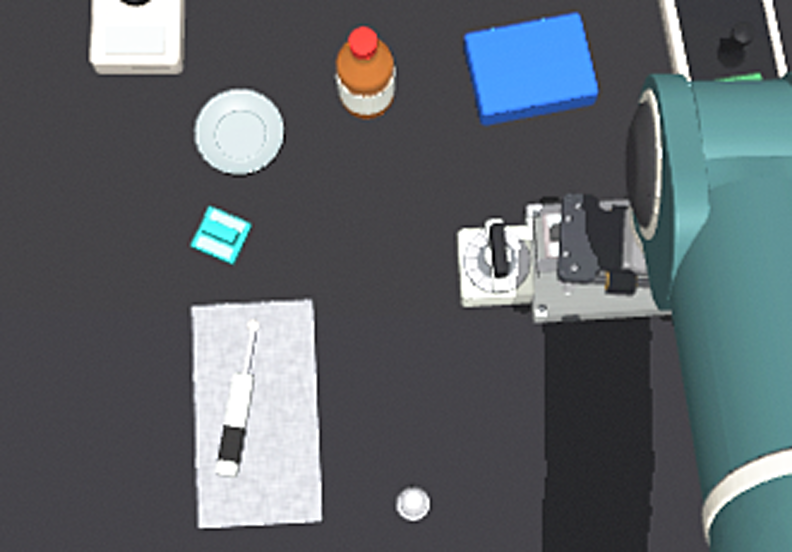

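The top view shows the probe on the mat at about crop (236,400), the bottle upright at (364,70), and the turquoise look-alike where it started at (221,234). No white carrier is left on the bench, so I am handing in.

```bash
python3 -c "
from rig import job; print(job.job_done())"
```

```text
the job is handed in; nothing more can be done
None
```

The job is done and handed in at about 50 s of robot time: the three datum buttons were touched in order (5–7 N each), the probe is back on its mat, all three carriers stand in their own bays, the knob ran loose for a quarter turn counter-clockwise, and the jaw was then ratcheted to its hard stop. No verdict came back from the judge.

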